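# Find the heavy side of a star wheel by feel and hold it at the bottom

## Task

The star wheel on the balancing stand has a hidden heavy side. Turn the wheel by its arms to feel where the heavy side is, bring that side straight down, and finish while still holding the wheel there, at rest, with one of its arms gripped firmly in the fingers. Leave the other things on the worktop where they are.

Things in the scene. Friction and masses are not known exactly. Their poses are not given: they have to be found in the camera images.
- drum: Drum of the star wheel: closed aluminium drum, 112 mm across, 46 mm long, on a level axle 150 mm above the worktop; a thin orange line on its free face. Origin: its centre, on the axle, also the centre of the arms. x axis: along the axle from the free face to the pillar behind (roughly away from the robot); z axis: towards the orange line. It turns all the way round, either way.
- orange_arm (a point): Point on the orange-sleeved arm, 94 mm from the axle, good to hold or push. Six like arms (the others black) stand radially, 60 degrees apart, on a ring round the drum: 18 mm wide along the axle, 14 mm thick in the swing direction, from 63 to 116 mm from the axle. z axis: outward along the arm; x as the drum's. Unloaded, this arm stands in line with the drum's orange line.
- arms: The ring with the six arms, held to the drum by a springy rubber coupling of 5 N m per rad: pushed, an arm leads the drum by up to 0.12 rad while the drum follows, and springs back in line when let go. So the force felt on an arm, or its lead over the orange line, shows how hard the drum is to turn, also (somewhat less) when the hand stops. Origin and axes as the drum's when unloaded.
- hub (a point): The drum's centre. A slug hidden in the drum, 34 mm from the axle, makes one side heavy: unrelated to the orange line, different each time, not at the bottom at the start. Its weight turns the wheel with 0.18 to 0.29 N m when level with the axle (less as the sine of its angle from the vertical), always towards the bottom. With it at the bottom, both ways feel equally hard.
- stand: Balancing stand, fixed: base plate 130x140x14 mm, pillar 30x50 mm behind the wheel, bearing housing 60 mm across, its top 180 mm up. Origin on the worktop under the axle, 24 mm beyond the arms' middle plane; x along the axle. The bearing drags with a steady 0.30 N m against any motion, so the wheel stays where it is left; turning takes up to 0.6 N m as the slug rises, little as it sinks.
- driver_1: Bystander: hand screwdriver with orange handle, 156 mm long, 16 mm wide, lying on the worktop; origin at the centre of its underside.
- bin_1: Bystander: open-front blue parts bin, 142x104x62 mm; origin at the centre of its underside.
- tape_roll: Bystander: roll of brown packing tape lying flat, 92 mm across, 48 mm high; origin at the centre of its underside.
- spare_nest_1: Bystander: small cream U-shaped nest block, 32x50x13 mm; origin at the centre of its underside.
- tweezers_1: Bystander: steel tweezers, 124 mm long, lying on the worktop; origin at the centre of its underside.

How it is judged:
At the end, for the whole second after the job is handed in: The wheel's heavy side points straight down within 20 degrees, the wheel is at rest, and the fingers grip it (more than 8 N of contact) through the last second (height (world z) of shaft_c0 below 0.11806 m and contact force between the fingers and drum above 8 N and angular speed of drum below 0.1 rad/s); the arm keeps its last pose, push and grip.
It fails at once if a bystander (driver) is shifted by more than 30 mm (distance of driver_1 from where it was at the start of the episode above 0.03 m).
It fails at once if a bystander (bin) is shifted by more than 30 mm (distance of bin_1 from where it was at the start of the episode above 0.03 m).
It fails at once if a bystander (tape) is shifted by more than 30 mm (distance of tape_roll from where it was at the start of the episode above 0.03 m).
It fails at once if a bystander (nest) is shifted by more than 30 mm (distance of spare_nest_1 from where it was at the start of the episode above 0.03 m).
It fails at once if a bystander (tweezers) is shifted by more than 30 mm (distance of tweezers_1 from where it was at the start of the episode above 0.03 m).
It also fails if it takes over 72 s, if anything falls off the work surface, if the arm or the gripper's body presses on something with over 40 N, if the wrist force passes 120 N, or if a joint passes its speed limit or range.

## Robot

A 6-joint arm with a two-finger parallel gripper is mounted at the origin on a cart in front of the work surface, level with it; the furniture and walls round the work are solid. World frame = base frame: x ahead of the robot, y to its left, z up, the work surface at z = 0. Lengths are in m, angles in rad, forces in N, time in s.
With the tool pointing down it reaches from about 0.375 to 0.9 m from the base axis. Payload 3.1 kg.
Tool frame: the origin (TCP) lies on the centre line of the jaws, within the pads' length; the fingertips stand robot.finger_overhang ahead of it and the grasp point (between the pads) lies 2 mm behind it (robot.finger_overhang is the distance from the TCP to the fingertips, in m); z points along the fingers, y is the direction in which the jaws open and shut (so a half turn about z gives the same grasp; the last joint's range is limited). The gripper opens to 87 mm and grips with 3 to 60 N. Pads are 19 mm wide; open, the fingers measure 117 mm over their backs; the gripper's body (75 mm by 190 mm) begins 51 mm behind the grasp point.
Start: joints at [-1.448, 0.527, 1.433, -0, 1.181, -0.178], TCP at [0.185, -0.597, 0.24] pointing down, gripper open.
Joint ranges: [-3.08, 3.08], [-0.75, 2.2], [0.22, 2.44], [-1.43, 4.57], [0, 2.65], [-2.85, 2.85]. Speed limits (rad/s): [2.79, 2.79, 3.14, 3.14, 3.14, 3.14].

## Interface

Orientations are given as a unit quaternion [x, y, z, w].
In Python, from rig import robot gives the robot as it stands. The module is installed in compiled form; this text tells all that it offers.
- The arm moves only by the tool step_arm, never from a script. Its arguments are lists of equal length, an entry for each row: "slide": the shift along the tool's x, y, z in mm, a list of three; "twist": the turn about the tool's z in degrees. A call has 1 to 20 rows; each row shifts and turns the commanded pose from where the row before left it, along the tool's axes as they then stand; what a row does not reach is not made up. A row lasts 1/12 s, in which the tool goes at most 41.7 mm and 7.16 degrees, less where a joint would pass 70% of its speed; a pose out of reach is approached as far as the arm can. A call is refused whole if a number of a shift passes 41.7 or a number of a turn 7.16, either way. A call with a gripper value outside its range is refused whole. "jaw" is the finger opening in mm, from 0 to 87, set as the call begins (left out, the last holds). The fingers move at their own pace and stop on an object; "force" is the grip in N (left out, the last holds). Time passes only in rows, so rows that do not move let the fingers close. It gives the time, the measured TCP pose, the force and the opening at its end, in the units of the state.
- robot.get_obs(): the state, without advancing time (a new reading comes with each control period).
- robot.camera(name): name is "scene" or "top" or "wrist"; returns a dict with "color" (420x560x3 uint8, blue, green, red), "depth" (420x560 float32, m along the optical axis (not along the pixel's ray), 0 where there is no reading), "camera_matrix" (3x3 intrinsics, pixels), "origin" and "orientation" of the camera in the world. Camera axes: x right, y down, z forward; pixel columns grow to the right and rows downward; lengths in m; the calibration is good to about 2 mm. A picture is of the moment at which its call begins.
- robot.hand_in(): hands the job in, once; it reports no verdict.
The state is a dict: "time": time; "q": joint angles; "joint_velocities": joint speeds; "joint_torque": joint torques, N m; "position": TCP position; "tool_rot": TCP orientation; "ft_force": force on the tool from outside, world axes, zero at the start; "moment": the same for the moment, N m; "grip_width": finger opening in m.
Only numpy, scipy, OpenCV 4.12 (cv2) and the standard library are available. Lean on these libraries where they do the work, as an engineer would, in place of code of your own. Each camera call takes 0.05 s, during which the arm holds its last target.

## Working session

There is one attempt and no reset: what is moved stays moved. The work goes in short steps, Python scripts to look and compute and a tool call to move; the robot and the scene stay as the last step left them, time stands still between calls to the robot, and variables do not carry over. Pictures are saved under pics/ and viewed, and the job is handed in when it is done.

Besides the shell and the picture viewer there is one more tool, called after ">>>" in YAML: its name, and indented under it one key for each argument. step_arm: Moves the arm, as the interface text tells. Its arguments: {"type":"object","properties":{"slide":{"type":"array","items":{"type":"array","items":{"type":"number"}}},"twist":{"type":"array","items":{"type":"number"}},"jaw":{"type":"number"},"force":{"type":"number"}},"required":["slide","twist"]}

```bash
mkdir -p pics; ls
python3 - <<'E'
from rig import robot
import cv2,numpy as np
o=robot.get_obs()
for k,v in o.items(): print(k,np.round(v,4))
print(robot.finger_overhang)
for n in ["scene","top","wrist"]:
    c=robot.camera(n); cv2.imwrite(f"pics/{n}0.png",c["color"]); np.savez(f"{n}0.npz",**c)
    print(n,c["camera_matrix"].tolist(),np.round(c["origin"],4),np.round(c["orientation"],4))
E
```

```text
pics
time 0.0
q [-1.4485  0.5285  1.4339 -0.      1.1814 -0.1785]
joint_velocities [ 0.0002 -0.0007 -0.0002 -0.     -0.0008 -0.0011]
joint_torque [-5.00000e-04 -4.40038e+01 -1.76590e+01  6.30000e-02  5.82000e-02
 -2.00000e-04]
position [ 0.1851 -0.5962  0.2386]
tool_rot [ 0.9887  0.1498  0.     -0.0011]
ft_force [-0.1432 -0.2782 -0.2513]
moment [-0.0186  0.0235 -0.0051]
grip_width 0.0872
0.017
scene [[419.5461385826028, 0.0, 282.39608864172635], [0.0, 419.5461385826028, 207.1253907826269], [0.0, 0.0, 1.0]] [-0.0361 -0.8682  0.6004] [ 0.7989 -0.2316  0.1651 -0.53  ]
top [[395.35646792432834, 0.0, 284.3464058413032], [0.0, 395.35646792432834, 216.91807454754786], [0.0, 0.0, 1.0]] [ 0.35   -0.0051  1.0855] [ 0.7057 -0.7021  0.0642 -0.0703]
wrist [[324.45480203959806, 0.0, 277.5476666962671], [0.0, 324.45480203959806, 217.507113279957], [0.0, 0.0, 1.0]] [ 0.2487 -0.5761  0.3834] [ 0.7988 -0.5885 -0.0742  0.1001]
```

View pics/scene0.png

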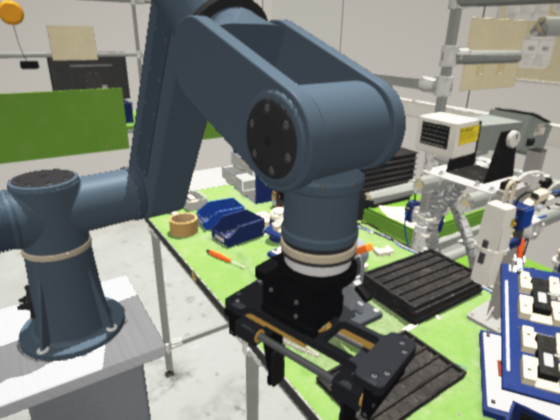

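View pics/top0.png

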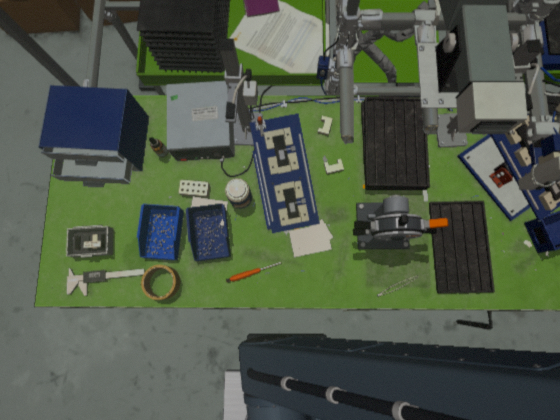

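View pics/wrist0.png

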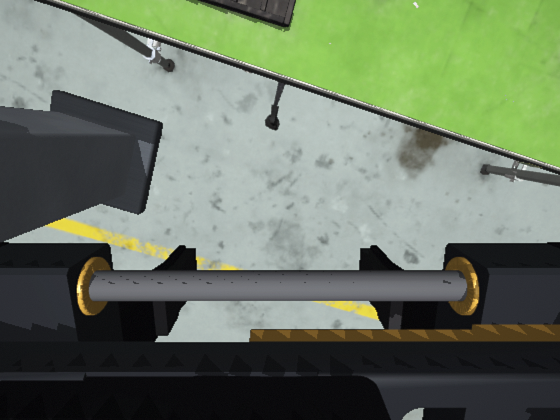

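The top view shows the wheel's stand at about (400,225) and the orange arm pointing right (-y), at about (437,223). The driver is at (250,272), the tweezers at (396,286), the tape at (159,283), and the bins at (160,232) and (208,232). Next I'll measure the wheel.

```bash
cat > h.py <<'E'
import numpy as np,cv2
from scipy.spatial.transform import Rotation as R
def pts(c,us,vs):
    K=c["camera_matrix"];d=c["depth"][vs,us].astype(float)
    p=np.stack([(us-K[0,2])/K[0,0]*d,(vs-K[1,2])/K[1,1]*d,d],-1)
    return R.from_quat(c["orientation"]).apply(p)+c["origin"]
def cloud(c):
    h,w=c["depth"].shape; v,u=np.mgrid[:h,:w]; return pts(c,u.ravel(),v.ravel()).reshape(h,w,3)
def orange(c):
    hsv=cv2.cvtColor(c["color"],cv2.COLOR_BGR2HSV); return cv2.inRange(hsv,(3,150,120),(18,255,255))
E
python3 - <<'E'
from h import *
c=dict(np.load("top0.npz")); P=cloud(c); np.set_printoptions(suppress=True,precision=4)
m=orange(c); n,l,s,ce=cv2.connectedComponentsWithStats(m)
for i in range(1,n):
    if s[i,4]>15:
        q=P[l==i]; q=q[c["depth"][l==i]>0]; print(s[i],ce[i],np.median(q,0) if len(q) else None, q.min(0),q.max(0))
# wheel region height map
for v in range(196,262,4): print(v,[ (int(round(P[v,u,2]*1000))) for u in range(350,450,5)])
b=P[190:270,340:450].reshape(-1,3)
for z0,z1 in((.13,.17),(.17,.19),(.19,.22),(.22,.28)):
    k=b[(b[:,2]>z0)&(b[:,2]<z1)]; print(z0,len(k), np.percentile(k,[2,50,98],axis=0) if len(k) else '')
cv2.imwrite("pics/top0z.png",cv2.resize(c["color"][180:310,320:500],None,fx=4,fy=4,interpolation=cv2.INTER_CUBIC))
E
```

```text
[429 218  19   9 147] [438.0136 222.1088] [ 0.5071 -0.3394  0.2162] [ 0.4987 -0.3575  0.2035] [ 0.5164 -0.3225  0.2297]
[230 268  30  13 131] [244.145  273.9695] [0.3999 0.1124 0.0131] [0.3839 0.072  0.0057] [0.4162 0.15   0.0186]
196 [0, -1, -2, -1, -1, 3, 1, 2, 167, 181, 180, 4, 2, 1, 3, -2, 3, 0, -2, -1]
200 [2, 3, 0, -3, 2, 1, 1086, 160, 171, 178, 181, 175, 1, 0, 2, 1, 1, 0, -1, 2]
204 [1, 1, 17, 17, 14, 17, 16, 161, 176, 180, 181, 177, 2, -5, 1, -1, 14, 8, 8, 6]
208 [1, 4, 15, 16, 16, 13, 99, 160, 172, 179, 181, 176, 3, 2, 4, -1, 9, 9, 10, 2]
212 [3, 3, 16, 17, 14, 38, 96, 159, 161, 163, 164, 160, 4, 4, 0, 7, 10, 5, 9, 2]
216 [1, 0, 14, 17, 37, 37, 180, 192, 203, 208, 258, 268, 207, 201, 182, 3, 4, 0, 7, 7]
220 [2, 0, 200, 14, 16, 184, 189, 198, 208, 209, 253, 268, 212, 207, 198, 198, 206, 210, 220, 229]
224 [0, 194, 198, 195, 189, 184, 189, 199, 209, 210, 239, 242, 212, 209, 199, 197, 206, 213, 220, 222]
228 [1, 193, 189, 191, 189, 183, 189, 199, 204, 211, 209, 214, 210, 210, 200, 193, 120, 113, 6, 5]
232 [2, 89, 104, 106, 124, 163, 180, 190, 199, 202, 207, 208, 205, 200, 189, 
[... 214 characters left out ...]
11, 16, 15, 14, 21, 0, 3, -1, 3, 1, 12, 3, 12]
248 [3, 2, 12, 13, 14, 12, 14, 10, 11, 14, 9, 11, 0, 3, 2, 3, 1, 17, 7, 11]
252 [4, -1, 0, 4, 2, 1, -2, 0, -2, 2, 1, -1, 3, 0, 0, 4, 2, 15, 3, 12]
256 [1, -1, 1, 0, -1, 0, 0, 2, -1, 3, 0, 1, 5, -1, 5, 1, -1, 10, 3, 13]
260 [0, 1, -1, 2, 8, -2, 2, 1, 0, 2, -2, 1, 1, 2, 8, -2, 1, 10, 7, 12]
0.13 302 [[ 0.4784 -0.31    0.1357]
 [ 0.5236 -0.244   0.1599]
 [ 0.583  -0.2051  0.1693]]
0.17 572 [[ 0.484  -0.3131  0.1705]
 [ 0.5417 -0.2519  0.1799]
 [ 0.5755 -0.1918  0.1895]]
0.19 996 [[ 0.4846 -0.3409  0.1906]
 [ 0.5044 -0.2623  0.2036]
 [ 0.5283 -0.1602  0.2185]]
0.22 153 [[ 0.4978 -0.3571  0.2205]
 [ 0.5058 -0.2532  0.2437]
 [ 0.5155 -0.244   0.268 ]]
```

View pics/top0z.png

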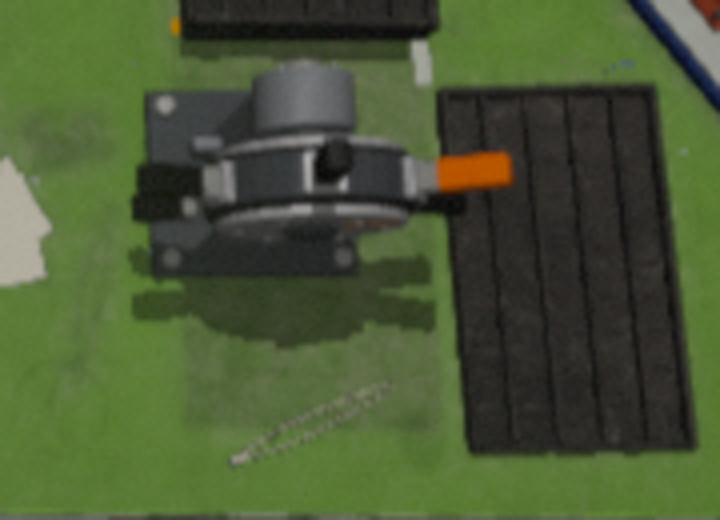

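Run:
```python
from h import *
from scipy.optimize import least_squares
np.set_printoptions(suppress=True,precision=4)
c=dict(np.load("top0.npz")); P=cloud(c)
b=P[185:250,340:465].reshape(-1,3); b=b[c["depth"][185:250,340:465].ravel()>0]
# housing cylinder r=30 behind wheel
h=b[(b[:,0]>.545)&(b[:,0]<.59)&(b[:,2]>.155)&(b[:,2]<.19)]
f=lambda p:np.hypot(h[:,1]-p[0]-np.tan(p[2])*(h[:,0]-.565),h[:,2]-p[1])-.030
r=least_squares(f,[-.25,.15,0],loss='soft_l1',f_scale=.002); print('housing yc(x=.565),zc,yaw',r.x,len(h),np.std(r.fun))
r2=least_squares(lambda p:f([p[0],.15,p[1]]),[-.25,0],loss='soft_l1',f_scale=.002); print(r2.x)
# rim of drum/ring
for R0 in (.056,.063):
  d=b[(b[:,0]>.48)&(b[:,0]<.53)&(b[:,2]>.175)&(b[:,2]<.216)&(abs(b[:,1]+.252)<.065)]
  g=lambda p:np.hypot(d[:,1]-p[0],d[:,2]-p[1])-p[2]
  r3=least_squares(g,[-.25,.15,R0],loss='soft_l1',f_scale=.002); print('rim',r3.x,len(d),np.std(r3.fun))
# arms
for nm,k in(('or',(b[:,1]<-.322)&(b[:,2]>.19)),('up',(b[:,2]>.235)&(b[:,1]>-.28)),('left',(b[:,1]>-.185)&(b[:,2]>.17))):
  q=b[k]; print(nm,len(q),np.median(q,0),q.min(0),q.max(0), 'ang', np.degrees(np.arctan2(np.median(q[:,1])+.252,np.median(q[:,2])-.15)))
```

```text
housing yc(x=.565),zc,yaw [-0.265   0.1506 -0.0325] 334 0.003324227829819464
[-0.2649 -0.0343]
rim [-0.2665  0.1287  0.0803] 926 0.006298941977293226
rim [-0.2665  0.1287  0.0803] 926 0.006298949030232754
or 170 [ 0.5069 -0.339   0.2152] [ 0.4981 -0.3591  0.1978] [ 0.5172 -0.3222  0.2297] ang -53.151809330956226
up 86 [ 0.505  -0.249   0.2646] [ 0.4978 -0.2581  0.2377] [ 0.516  -0.2437  0.2696] ang 1.4866973619231374
left 110 [ 0.5053 -0.1693  0.1968] [ 0.4967 -0.1845  0.1883] [ 0.5151 -0.1563  0.2036] ang 60.498412128586295
```

Run:
```python
from h import *
np.set_printoptions(suppress=True,precision=3,linewidth=200)
c=dict(np.load("top0.npz")); P=cloud(c).reshape(-1,3); P=P[c["depth"].ravel()>0]
print("max z(cm) grid rows x .35-.8, cols y -.65..0")
ys=np.arange(-.65,.05,.05)
for x in np.arange(.35,.85,.05):
    print(round(x,2),[int(100*max(P[(abs(P[:,0]-x)<.025)&(abs(P[:,1]-y)<.025)][:,2],default=-1)) for y in ys])
from rig import robot
o=robot.get_obs();r=R.from_quat(o["tool_rot"]).as_matrix();print(r)
d=np.array([.507,-.252,.335])-o["position"]; print(d, r.T@d)
```

```text
max z(cm) grid rows x .35-.8, cols y -.65..0
0.35 [0, 0, 1, 1, 1, 1, 0, 1, 1, 0, 0, 0, 0, 0]
0.4 [0, 0, 1, 1, 1, 1, 0, 1, 0, 0, 0, 0, 0, 0]
0.45 [0, 0, 1, 1, 1, 1, 1, 1, 1, 1, 0, 0, 0, 1]
0.5 [7, 0, 1, 1, 1, 1, 22, 21, 26, 20, 20, 9, 10, 12]
0.55 [12, 11, 28, 1, 1, 1, 0, 20, 20, 19, 0, 11, 14, 14]
0.6 [14, 12, 35, 35, 1, 1, 0, 17, 18, 2, 0, 0, 14, 15]
0.65 [13, 16, 35, 35, 0, 46, 46, 46, 5, 5, 0, 0, 16, 17]
0.7 [-100, 17, 35, 35, 35, 46, 46, 46, 5, 5, 22, 1, 16, 18]
0.75 [-100, 18, 32, 37, 1, 44, 45, 44, 5, 5, 22, 0, 17, 18]
0.8 [-100, 18, 33, 40, 43, 44, 44, 44, 5, 5, 22, 1, 17, 17]
[[ 0.955  0.296 -0.   ]
 [ 0.296 -0.955  0.002]
 [ 0.    -0.002 -1.   ]]
[0.322 0.344 0.096] [ 0.409 -0.234 -0.096]
```

>>> step_arm:
  slide:
    - [0,0,-32]
    - [0,0,-32]
    - [0,0,-32]
    - [29,-17,0]
    - [29,-17,0]
    - [29,-17,0]
    - [29,-17,0]
    - [29,-17,0]
    - [29,-17,0]
    - [29,-17,0]
    - [29,-17,0]
    - [29,-17,0]
    - [29,-17,0]
    - [29,-17,0]
    - [29,-17,0]
    - [29,-16,0]
    - [29,-16,0]
    - [0,0,0]
    - [0,0,0]
  twist: [0,0,0,0,0,0,0,0,0,0,0,0,0,0,0,0,0,0,0]

```text
time: 1.73
position: [0.5037, -0.2497, 0.3351]
tool_rot: [0.988, 0.152, -0.0, -0.0]
ft_force: [-0.1, -0.4, 0.4]
grip_width: 0.0869
```

Run:
```python
from h import *
np.set_printoptions(suppress=True,precision=4)
c=dict(np.load("top0.npz")); P=cloud(c).reshape(-1,3); P=P[c["depth"].ravel()>0]
for y in np.arange(-.45,-.1,.03):
  k=P[(abs(P[:,1]-y)<.015)&(P[:,2]>.25)&(P[:,0]>.54)&(P[:,0]<.8)]; print(round(y,2),len(k),np.sort(k[:,0])[:3])
from rig import robot
o=robot.get_obs(); print(o["position"],o["q"],o["ft_force"])
```

```text
-0.45 6 [0.7983 0.7988 0.7993]
-0.42 133 [0.6429 0.6431 0.6431]
-0.39 1517 [0.635  0.6352 0.6353]
-0.36 1791 [0.6347 0.6348 0.6348]
-0.33 3157 [0.6346 0.635  0.6351]
-0.3 802 [0.6883 0.6883 0.6884]
-0.27 83 [0.7319 0.732  0.7321]
-0.24 0 []
-0.21 0 []
-0.18 0 []
-0.15 0 []
-0.12 0 []
[ 0.5037 -0.2497  0.3351] [-0.6588  0.3438  1.4678 -0.0004  1.3309  0.6076] [-0.1165 -0.4339  0.3795]
```

>>> step_arm:
  slide:
    - [0,0,0]
    - [0,0,0]
    - [0,0,0]
    - [0,0,0]
    - [0,0,0]
    - [0,0,0]
    - [0,0,0]
    - [0,0,0]
    - [0,0,0]
    - [0,0,0]
    - [0,0,0]
    - [0,0,0]
  twist: [-6.6,-6.6,-6.6,-6.6,-6.6,-6.6,-6.6,-6.6,-6.6,-6.6,-6.6,0]
  jaw: 46
  force: 12

```text
time: 2.73
position: [0.5019, -0.2525, 0.3353]
tool_rot: [0.708, 0.706, -0.0, -0.0]
ft_force: [0.2, -0.6, 0.9]
grip_width: 0.0465
```

Run:
```python
from h import *
from rig import robot
np.set_printoptions(suppress=True,precision=4)
o=robot.get_obs(); r=R.from_quat(o["tool_rot"]).as_matrix(); print(o["position"],o["q"],o["ft_force"]);print(r)
for n in("wrist","scene"):
  c=robot.camera(n); np.savez(n+"1.npz",**c); cv2.imwrite(f"pics/{n}1.png",c["color"])
```

```text
[ 0.5019 -0.2525  0.3353] [-0.6646  0.343   1.4684 -0.0007  1.3309 -0.6614] [ 0.2371 -0.5533  0.9078]
[[ 0.003   1.     -0.001 ]
 [ 1.     -0.003  -0.0001]
 [-0.0001 -0.001  -1.    ]]
```

View pics/wrist1.png

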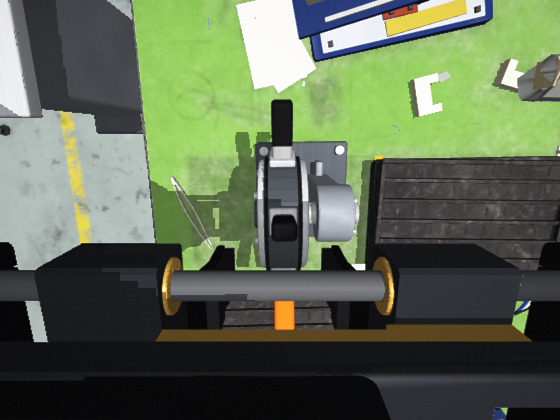

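View pics/scene1.png

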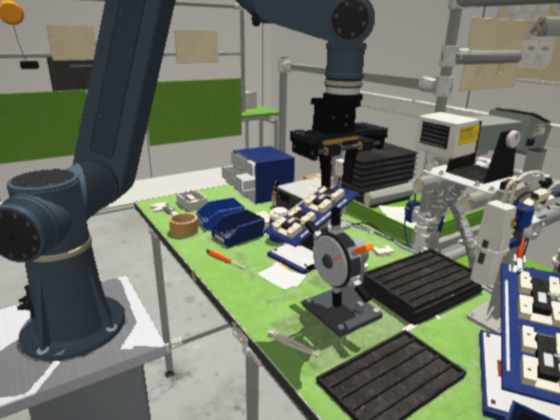

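The wrist view puts the upright black arm at (284,228), the left arm at (282,125) and the orange arm at (284,315). All three lie in one column, so the wheel plane matches the tool's x axis. Next I'll measure the upright arm.

Run:
```python
from h import *
np.set_printoptions(suppress=True,precision=4)
c=dict(np.load("wrist1.npz")); P=cloud(c); d=c["depth"]
for nm,(u0,u1,v0,v1),zr in(('up',(265,305,200,255),(.235,.29)),('left',(262,305,90,150),(.15,.22)),('or',(270,300,298,330),(.15,.25))):
  q=P[v0:v1,u0:u1].reshape(-1,3); q=q[(q[:,2]>zr[0])&(q[:,2]<zr[1])]; print(nm,len(q),np.median(q,0),np.percentile(q,2,axis=0),np.percentile(q,98,axis=0))
```

```text
up 600 [ 0.5053 -0.2481  0.2642] [ 0.4965 -0.2562  0.2402] [ 0.5139 -0.2432  0.2663]
left 1076 [ 0.505  -0.1763  0.1936] [ 0.4959 -0.1966  0.1851] [ 0.5136 -0.157   0.2002]
or 565 [ 0.5066 -0.3428  0.218 ] [ 0.4976 -0.3518  0.2101] [ 0.5151 -0.333   0.225 ]
```

>>> step_arm:
  slide:
    - [0,4,0]
    - [0,0,15]
    - [0,0,15]
    - [0,0,15]
    - [0,0,15]
    - [0,0,15]
    - [0,0,10]
    - [0,0,9]
    - [0,0,0]
    - [0,0,0]
  twist: [0,0,0,0,0,0,0,0,0,0]

```text
time: 3.67
position: [0.5071, -0.2513, 0.2414]
tool_rot: [0.708, 0.706, -0.0, -0.0]
ft_force: [-0.7, -0.7, 0.2]
grip_width: 0.0465
```

>>> step_arm:
  slide:
    - [0,0,0]
    - [0,0,0]
    - [0,0,0]
    - [0,0,0]
    - [0,0,0]
    - [0,0,0]
    - [0,0,0]
    - [0,0,0]
  twist: [0,0,0,0,0,0,0,0]
  jaw: 0
  force: 15

```text
time: 4.33
position: [0.5065, -0.2512, 0.2419]
tool_rot: [0.708, 0.706, -0.0, -0.0]
ft_force: [-3.9, -0.3, 3.6]
grip_width: 0.018
```

```bash
cat > st.py <<'E'
from h import *
from rig import robot
np.set_printoptions(suppress=True,precision=4)
C=np.array([.506,-.263,.15])
o=robot.get_obs(); p=o["position"]; F=o["ft_force"]; M=o["moment"]
g=p+np.array([0,0,.002]); d=g-C
th=np.degrees(np.arctan2(d[1],d[2])); r=np.hypot(d[1],d[2])
# torque by tool on wheel, positive = increasing th (up -> +y): about -x axis
Fw=-F; Tf=-(d[1]*Fw[2]-d[2]*Fw[1])
print("t %.2f th %.1f r %.4f x %.4f F"%(o["time"],th,r,p[0]),F,"M",M,"| T_force %.3f T_mx %.3f"%(Tf, M[0]), "w %.4f"%o["grip_width"])
E
python3 st.py
python3 - <<'E'
from rig import robot
import cv2,numpy as np
for n in("wrist","scene"):
  c=robot.camera(n); np.savez(n+"2.npz",**c); cv2.imwrite(f"pics/{n}2.png",c["color"])
  if n=="scene": cv2.imwrite("pics/scene2z.png",cv2.resize(c["color"][170:340,250:430],None,fx=4,fy=3.5,interpolation=cv2.INTER_CUBIC))
E
```

```text
t 4.33 th 7.1 r 0.0947 x 0.5065 F [-3.9438 -0.2708  3.552 ] M [0.0147 0.4349 0.0947] | T_force 0.067 T_mx 0.015 w 0.0180
```

View pics/wrist2.png

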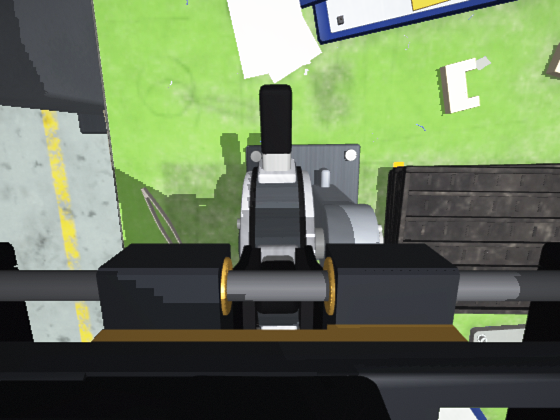

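View pics/scene2z.png

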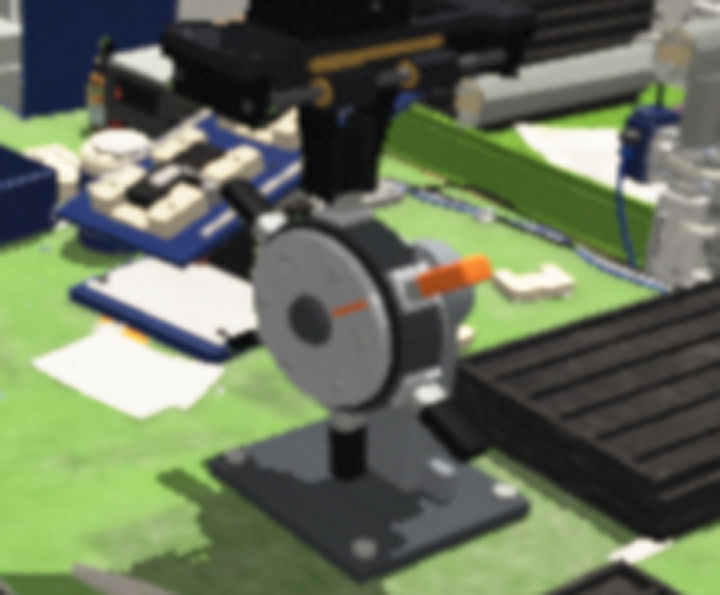

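>>> step_arm:
  slide:
    - [-4.1,-0.5,-0.3]
    - [-4.1,-0.5,-0.3]
    - [-4.1,0,0]
    - [-4.1,0,0]
  twist: [0,0,0,0]

```text
time: 4.77
position: [0.5064, -0.2645, 0.2422]
tool_rot: [0.708, 0.706, 0.003, -0.002]
ft_force: [0.0, 8.8, 4.5]
grip_width: 0.0177
```

```bash
python3 st.py
```

```text
t 4.77 th -0.9 r 0.0942 x 0.5064 F [0.0284 8.7986 4.5085] M [ 1.5812 -0.1402  0.1304] | T_force -0.835 T_mx 1.581 w 0.0177
```

>>> step_arm:
  slide:
    - [-4.1,0,0.4]
    - [-4.1,0,0.4]
    - [-4.1,0,0.7]
    - [-4.1,0,0.7]
  twist: [0,0,0,0]

```text
time: 5.1
position: [0.5065, -0.2811, 0.2401]
tool_rot: [0.708, 0.706, 0.003, -0.002]
ft_force: [0.8, 7.7, 6.8]
grip_width: 0.0176
```

```bash
python3 st.py
```

```text
t 5.10 th -11.1 r 0.0939 x 0.5065 F [0.8432 7.6936 6.8209] M [1.4635 0.0286 0.1112] | T_force -0.832 T_mx 1.463 w 0.0176
```

>>> step_arm:
  slide:
    - [-4.0,0,1.1]
    - [-4.0,0,1.1]
    - [-3.9,0,1.4]
    - [-3.9,0,1.4]
  twist: [0,0,0,0]
  force: 12

```text
time: 5.43
position: [0.5067, -0.2977, 0.2354]
tool_rot: [0.708, 0.706, 0.002, -0.001]
ft_force: [0.5, 6.9, 6.5]
grip_width: 0.0177
```

```bash
python3 st.py
```

```text
t 5.43 th -21.7 r 0.0940 x 0.5067 F [0.4614 6.8597 6.4816] M [1.1439 0.0706 0.0627] | T_force -0.824 T_mx 1.144 w 0.0177
```

>>> step_arm:
  slide:
    - [-3.7,0,1.8]
    - [-3.7,0,1.8]
    - [-3.6,0,2.1]
    - [-3.6,0,2.1]
  twist: [0,0,0,0]

```text
time: 5.77
position: [0.5069, -0.3133, 0.228]
tool_rot: [0.708, 0.706, 0.002, 0.0]
ft_force: [0.1, 3.6, 7.7]
grip_width: 0.0179
```

```bash
python3 st.py
```

```text
t 5.77 th -32.2 r 0.0945 x 0.5069 F [0.0734 3.6107 7.685 ] M [0.8727 0.184  0.0532] | T_force -0.675 T_mx 0.873 w 0.0179
```

>>> step_arm:
  slide:
    - [-3.4,0,2.4]
    - [-3.4,0,2.4]
    - [-3.1,0,2.7]
    - [-3.1,0,2.7]
  twist: [0,0,0,0]

```text
time: 6.1
position: [0.5072, -0.3278, 0.2183]
tool_rot: [0.708, 0.706, 0.001, 0.002]
ft_force: [-0.8, 1.9, 8.6]
grip_width: 0.0178
```

```bash
python3 st.py
```

```text
t 6.10 th -42.7 r 0.0957 x 0.5072 F [-0.7891  1.8966  8.5738] M [0.3179 0.1451 0.0883] | T_force -0.689 T_mx 0.318 w 0.0178
```

>>> step_arm:
  slide:
    - [-2.9,0,2.9]
    - [-2.9,0,2.9]
    - [-2.6,0,3.2]
    - [-2.6,0,3.2]
  twist: [0,0,0,0]

```text
time: 6.43
position: [0.5074, -0.3408, 0.2069]
tool_rot: [0.708, 0.706, -0.0, 0.004]
ft_force: [-1.8, -1.7, 10.7]
grip_width: 0.0177
```

```bash
python3 st.py
```

```text
t 6.43 th -52.9 r 0.0976 x 0.5074 F [-1.8164 -1.7057 10.6875] M [-0.1132  0.2647  0.0948] | T_force -0.731 T_mx -0.113 w 0.0177
```

>>> step_arm:
  slide:
    - [2.6,0,-3.2]
    - [2.6,0,-3.2]
    - [2.9,0,-2.9]
    - [2.9,0,-2.9]
  twist: [0,0,0,0]

```text
time: 6.77
position: [0.507, -0.3281, 0.2171]
tool_rot: [0.708, 0.706, 0.0, 0.002]
ft_force: [3.0, -1.0, -1.5]
grip_width: 0.0181
```

```bash
python3 st.py
```

```text
t 6.77 th -43.3 r 0.0949 x 0.5070 F [ 3.0373 -0.958  -1.4556] M [-0.3094 -0.4859  0.0932] | T_force 0.161 T_mx -0.309 w 0.0181
```

>>> step_arm:
  slide:
    - [3.1,0,-2.7]
    - [3.1,0,-2.7]
    - [3.4,0,-2.4]
    - [3.4,0,-2.4]
  twist: [0,0,0,0]

```text
time: 7.1
position: [0.5067, -0.3132, 0.2264]
tool_rot: [0.708, 0.706, 0.001, -0.0]
ft_force: [6.5, -0.7, -4.9]
grip_width: 0.0179
```

```bash
python3 st.py
```

```text
t 7.10 th -32.6 r 0.0931 x 0.5067 F [ 6.5158 -0.6611 -4.8962] M [-0.136  -0.8027  0.0864] | T_force 0.298 T_mx -0.136 w 0.0179
```

>>> step_arm:
  slide:
    - [3.6,0,-2.1]
    - [3.6,0,-2.1]
    - [3.7,0,-1.8]
    - [3.7,0,-1.8]
  twist: [0,0,0,0]

```text
time: 7.43
position: [0.5066, -0.2985, 0.2337]
tool_rot: [0.708, 0.706, 0.001, -0.0]
ft_force: [6.8, -0.6, -7.6]
grip_width: 0.0176
```

```bash
python3 st.py
```

```text
t 7.43 th -22.5 r 0.0927 x 0.5066 F [ 6.8066 -0.5609 -7.5565] M [-0.2914 -1.0074  0.0197] | T_force 0.316 T_mx -0.291 w 0.0176
```

>>> step_arm:
  slide:
    - [3.9,0,-1.4]
    - [3.9,0,-1.4]
    - [4.0,0,-1.1]
    - [4.0,0,-1.1]
  twist: [0,0,0,0]

```text
time: 7.77
position: [0.5064, -0.2832, 0.2386]
tool_rot: [0.708, 0.706, 0.001, -0.0]
ft_force: [4.9, -1.8, -7.5]
grip_width: 0.018
```

```bash
python3 st.py
```

```text
t 7.77 th -12.5 r 0.0928 x 0.5064 F [ 4.9228 -1.836  -7.4575] M [-0.5435 -0.8974  0.023 ] | T_force 0.317 T_mx -0.543 w 0.0180
```

>>> step_arm:
  slide:
    - [4.1,0,-0.7]
    - [4.1,0,-0.7]
    - [4.1,0,-0.4]
    - [4.1,0,-0.4]
  twist: [0,0,0,0]

```text
time: 8.1
position: [0.5063, -0.2673, 0.241]
tool_rot: [0.708, 0.706, 0.0, 0.0]
ft_force: [4.9, -3.0, -8.2]
grip_width: 0.0179
```

```bash
python3 st.py
```

```text
t 8.10 th -2.7 r 0.0931 x 0.5063 F [ 4.8805 -2.9791 -8.1614] M [-0.6823 -0.9275  0.067 ] | T_force 0.312 T_mx -0.682 w 0.0179
```

>>> step_arm:
  slide:
    - [4.1,0,0]
    - [4.1,0,0]
    - [4.1,0,0.3]
    - [4.1,0,0.3]
  twist: [0,0,0,0]

```text
time: 8.43
position: [0.5062, -0.2514, 0.2408]
tool_rot: [0.708, 0.706, -0.0, 0.0]
ft_force: [4.0, -3.4, -7.4]
grip_width: 0.018
```

```bash
python3 st.py
```

```text
t 8.43 th 7.1 r 0.0935 x 0.5062 F [ 3.9714 -3.4335 -7.3521] M [-0.7541 -0.8156  0.0614] | T_force 0.234 T_mx -0.754 w 0.0180
```

>>> step_arm:
  slide:
    - [4.1,0.5,0.7]
    - [4.1,0,0.7]
    - [4.0,0,1.0]
    - [4.0,0,1.0]
  twist: [0,0,0,0]

```text
time: 8.77
position: [0.5061, -0.2353, 0.2377]
tool_rot: [0.708, 0.706, -0.001, 0.0]
ft_force: [1.3, -6.5, -7.5]
grip_width: 0.018
```

```bash
python3 st.py
```

```text
t 8.77 th 17.2 r 0.0939 x 0.5061 F [ 1.3002 -6.4879 -7.4809] M [-1.1268 -0.4881  0.1188] | T_force 0.375 T_mx -1.127 w 0.0180
```

>>> step_arm:
  slide:
    - [3.9,0,1.4]
    - [3.9,0,1.4]
    - [3.75,0,1.7]
    - [3.75,0,1.7]
  twist: [0,0,0,0]

```text
time: 9.1
position: [0.506, -0.2204, 0.232]
tool_rot: [0.708, 0.706, -0.001, 0.0]
ft_force: [0.4, -7.0, -5.6]
grip_width: 0.0181
```

```bash
python3 st.py
```

```text
t 9.10 th 26.9 r 0.0942 x 0.5060 F [ 0.3758 -7.0481 -5.6061] M [-1.2515 -0.2934  0.133 ] | T_force 0.353 T_mx -1.251 w 0.0181
```

>>> step_arm:
  slide:
    - [3.6,0,2.0]
    - [3.6,0,2.0]
    - [3.4,0,2.3]
    - [3.4,0,2.3]
  twist: [0,0,0,0]

```text
time: 9.43
position: [0.5059, -0.2067, 0.2236]
tool_rot: [0.708, 0.706, -0.002, 0.0]
ft_force: [-1.1, -6.9, -2.9]
grip_width: 0.0178
```

```bash
python3 st.py
```

```text
t 9.43 th 36.7 r 0.0943 x 0.5059 F [-1.0598 -6.8954 -2.9477] M [-1.299  -0.1394  0.0974] | T_force 0.356 T_mx -1.299 w 0.0178
```

>>> step_arm:
  slide:
    - [3.2,0,2.6]
    - [3.2,0,2.6]
    - [2.9,0,2.9]
    - [2.9,0,2.9]
  twist: [0,0,0,0]

```text
time: 9.77
position: [0.5058, -0.1946, 0.2129]
tool_rot: [0.708, 0.706, -0.002, 0.0]
ft_force: [-2.3, -5.8, -1.0]
grip_width: 0.0178
```

```bash
python3 st.py
```

```text
t 9.77 th 46.5 r 0.0943 x 0.5058 F [-2.3097 -5.8275 -0.9808] M [-1.3001  0.0492  0.0981] | T_force 0.311 T_mx -1.300 w 0.0178
```

>>> step_arm:
  slide:
    - [2.7,0,3.1]
    - [2.7,0,3.1]
    - [2.4,0,3.35]
    - [2.4,0,3.35]
  twist: [0,0,0,0]

```text
time: 10.1
position: [0.5057, -0.1844, 0.2003]
tool_rot: [0.708, 0.707, -0.002, 0.0]
ft_force: [-1.8, -6.6, 1.9]
grip_width: 0.0181
```

```bash
python3 st.py
```

```text
t 10.10 th 56.4 r 0.0944 x 0.5057 F [-1.7881 -6.5537  1.9027] M [-1.2737  0.2028  0.1611] | T_force 0.492 T_mx -1.274 w 0.0181
```

>>> step_arm:
  slide:
    - [2.1,0,3.55]
    - [2.1,0,3.55]
    - [1.8,0,3.7]
    - [1.8,0,3.7]
  twist: [0,0,0,0]

```text
time: 10.43
position: [0.5057, -0.1765, 0.1859]
tool_rot: [0.708, 0.707, -0.002, 0.0]
ft_force: [-2.4, -7.3, 1.4]
grip_width: 0.0179
```

```bash
python3 st.py
```

```text
t 10.43 th 66.3 r 0.0944 x 0.5057 F [-2.3568 -7.2596  1.4326] M [-1.1977  0.2641  0.1247] | T_force 0.399 T_mx -1.198 w 0.0179
```

>>> step_arm:
  slide:
    - [-1.8,0,-3.7]
    - [-1.8,0,-3.7]
    - [-2.1,0,-3.55]
    - [-2.1,0,-3.55]
  twist: [0,0,0,0]

```text
time: 10.77
position: [0.5056, -0.1824, 0.1992]
tool_rot: [0.708, 0.706, -0.0, -0.002]
ft_force: [0.2, -1.3, -6.0]
grip_width: 0.0179
```

```bash
python3 st.py
```

```text
t 10.77 th 57.6 r 0.0955 x 0.5056 F [ 0.1541 -1.3439 -6.0394] M [-0.1793 -0.152   0.135 ] | T_force -0.418 T_mx -0.179 w 0.0179
```

>>> step_arm:
  slide:
    - [-2.4,0,-3.35]
    - [-2.4,0,-3.35]
    - [-2.7,0,-3.1]
    - [-2.7,0,-3.1]
  twist: [0,0,0,0]

```text
time: 11.1
position: [0.5057, -0.1917, 0.2123]
tool_rot: [0.708, 0.706, 0.001, -0.002]
ft_force: [-0.8, 4.7, -3.6]
grip_width: 0.0178
```

```bash
python3 st.py
```

```text
t 11.10 th 48.0 r 0.0960 x 0.5057 F [-0.8328  4.6847 -3.5679] M [0.9726 0.0032 0.1672] | T_force -0.556 T_mx 0.973 w 0.0178
```

>>> step_arm:
  slide:
    - [-2.9,0,-2.9]
    - [-2.9,0,-2.9]
    - [-3.2,0,-2.6]
    - [-3.2,0,-2.6]
  twist: [0,0,0,0]

```text
time: 11.43
position: [0.5059, -0.2036, 0.2236]
tool_rot: [0.708, 0.706, 0.001, -0.002]
ft_force: [-0.4, 6.5, -0.7]
grip_width: 0.0177
```

```bash
python3 st.py
```

```text
t 11.43 th 38.2 r 0.0962 x 0.5059 F [-0.4252  6.5389 -0.703 ] M [ 1.1782 -0.0277  0.148 ] | T_force -0.536 T_mx 1.178 w 0.0177
```

>>> step_arm:
  slide:
    - [-3.4,0,-2.3]
    - [-3.4,0,-2.3]
    - [-3.6,0,-2.0]
    - [-3.6,0,-2.0]
  twist: [0,0,0,0]

```text
time: 11.77
position: [0.506, -0.2171, 0.2325]
tool_rot: [0.708, 0.706, 0.001, -0.002]
ft_force: [-1.5, 7.9, 0.9]
grip_width: 0.018
```

```bash
python3 st.py
```

```text
t 11.77 th 28.5 r 0.0961 x 0.5060 F [-1.5399  7.9432  0.8918] M [1.3934 0.0184 0.1981] | T_force -0.630 T_mx 1.393 w 0.0180
```

>>> step_arm:
  slide:
    - [-3.75,0,-1.7]
    - [-3.75,0,-1.7]
    - [-3.9,0,-1.4]
    - [-3.9,0,-1.4]
  twist: [0,0,0,0]

```text
time: 12.1
position: [0.5061, -0.2324, 0.239]
tool_rot: [0.708, 0.706, 0.002, -0.002]
ft_force: [-1.0, 6.9, 2.5]
grip_width: 0.0179
```

```bash
python3 st.py
```

```text
t 12.10 th 18.6 r 0.0961 x 0.5061 F [-1.0076  6.8647  2.4939] M [ 1.4205 -0.0384  0.1799] | T_force -0.549 T_mx 1.420 w 0.0179
```

>>> step_arm:
  slide:
    - [-4.0,0,-1.0]
    - [-4.0,0,-1.0]
    - [-4.1,0,-0.7]
    - [-4.1,0,-0.7]
  twist: [0,0,0,0]

```text
time: 12.43
position: [0.5063, -0.2487, 0.2429]
tool_rot: [0.708, 0.706, 0.002, -0.002]
ft_force: [-1.0, 8.1, 4.5]
grip_width: 0.0181
```

```bash
python3 st.py
```

```text
t 12.43 th 8.6 r 0.0960 x 0.5063 F [-1.0322  8.0609  4.5136] M [1.4517 0.0589 0.1243] | T_force -0.701 T_mx 1.452 w 0.0181
```

```bash
cat > data.py <<'E'
import numpy as np
# dir, th(arm A), Tforce, Mx, Fy
D=np.array([[-1,-.9,-.835,1.5812,8.80],[-1,-11.1,-.832,1.4635,7.69],[-1,-21.7,-.824,1.1439,6.86],[-1,-32.2,-.675,.8727,3.61],[-1,-42.7,-.689,.3179,1.90],[-1,-52.9,-.731,-.1132,-1.71],
[1,-32.6,.298,-.136,-.66],[1,-22.5,.316,-.2914,-.56],[1,-12.5,.317,-.5435,-1.84],[1,-2.7,.312,-.6823,-2.98],[1,7.1,.234,-.7541,-3.43],
[1,17.2,.375,-1.1268,-6.49],[1,26.9,.353,-1.2515,-7.05],[1,36.7,.356,-1.299,-6.90],[1,46.5,.311,-1.3,-5.83],[1,56.4,.492,-1.2737,-6.55],[1,66.3,.399,-1.1977,-7.26],
[-1,48,-.556,.9726,4.68],[-1,38.2,-.536,1.1782,6.54],[-1,28.5,-.630,1.3934,7.94],[-1,18.6,-.549,1.4205,6.86],[-1,8.6,-.701,1.4517,8.06]])
E
cat > fit.py <<'E'
from data import D
import numpy as np
from scipy.optimize import least_squares
s,th,T,Mx,Fy=D.T; th=np.radians(th)
def rep(r,nm):
    J=r.jac; cov=np.linalg.inv(J.T@J)*np.var(r.fun)
    print(nm,"p",np.round(r.x,3),"rms %.3f"%np.std(r.fun),"bottom at thA=%.1f +- %.1f"%((180-np.degrees(r.x[1]))%360,np.degrees(np.sqrt(cov[1,1]))))
f1=lambda p:s*p[2]-p[0]*np.sin(th+p[1]-s*.07)-T
rep(least_squares(f1,[.24,1.9,.5]),"force only")
f1=lambda p:s*p[2]+p[3]-p[0]*np.sin(th+p[1]-s*.07)-T
rep(least_squares(f1,[.24,1.9,.5,0]),"force+bias")
f2=lambda p:s*.3-p[0]*np.sin(th+p[1]-s*.07)-(T+Mx-p[2]*Fy)
rep(least_squares(f2,[.24,1.9,.16]),"with moment, f=.3")
f2=lambda p:s*.3+p[3]-p[0]*np.sin(th+p[1]-s*.07)-(T+Mx-p[2]*Fy)
rep(least_squares(f2,[.24,1.9,.16,0]),"with moment, f=.3,bias")
E
python3 fit.py
```

```text
force only p [0.23  1.93  0.507] rms 0.063 bottom at thA=69.4 +- 6.2
force+bias p [0.24  1.908 0.507 0.01 ] rms 0.063 bottom at thA=70.7 +- 12.1
with moment, f=.3 p [0.234 1.972 0.155] rms 0.125 bottom at thA=67.0 +- 11.8
with moment, f=.3,bias p [ 0.212  2.033  0.155 -0.023] rms 0.125 bottom at thA=63.5 +- 32.4
```

>>> step_arm:
  slide:
    - [4.1,0,0.7]
    - [4.1,0,0.7]
    - [4.0,0,1.0]
    - [4.0,0,1.0]
    - [3.9,0,1.4]
    - [3.9,0,1.4]
    - [3.75,0,1.7]
    - [3.75,0,1.7]
    - [3.6,0,2.0]
    - [3.6,0,2.0]
    - [3.4,0,2.3]
    - [3.4,0,2.3]
  twist: [0,0,0,0,0,0,0,0,0,0,0,0]

```text
time: 13.43
position: [0.5061, -0.2076, 0.2231]
tool_rot: [0.708, 0.706, -0.002, 0.001]
ft_force: [-5.0, -5.6, -1.9]
grip_width: 0.0178
```

>>> step_arm:
  slide:
    - [0,0,0]
    - [0,0,0]
    - [0,0,0]
    - [0,0,0]
    - [0,0,0]
    - [0,0,-20]
    - [0,0,-20]
    - [0,0,-20]
    - [0,0,-20]
    - [0,0,0]
  twist: [0,0,0,0,0,0,0,0,0,0]
  jaw: 46

```text
time: 14.27
position: [0.509, -0.207, 0.3076]
tool_rot: [0.708, 0.706, 0.001, 0.005]
ft_force: [0.1, 0.2, 1.6]
grip_width: 0.0458
```

```bash
python3 st.py
python3 - <<'E'
from h import *
from rig import robot
np.set_printoptions(suppress=True,precision=4)
for n in("top","wrist","scene"):
  c=robot.camera(n); np.savez(n+"3.npz",**c); cv2.imwrite(f"pics/{n}3.png",c["color"])
  P=cloud(c); m=orange(c)>0; k=m&(P[:,:,2]>.1)&(abs(P[:,:,0]-.506)<.04)&(abs(P[:,:,1]+.263)<.13)&(c["depth"]>0); q=P[k]
  if len(q): print(n,len(q),np.median(q,0),np.percentile(q,2,axis=0),np.percentile(q,98,axis=0))
E
```

```text
t 14.27 th 19.3 r 0.1692 x 0.5090 F [0.1292 0.1937 1.6053] M [-0.0882 -0.1073  0.0084] | T_force 0.059 T_mx -0.088 w 0.0458
wrist 45 [ 0.506  -0.2804  0.228 ] [ 0.4802 -0.2935  0.1784] [ 0.5126 -0.1817  0.3843]
scene 158 [ 0.4992 -0.3026  0.2434] [ 0.4822 -0.3103  0.1875] [ 0.5113 -0.2785  0.2582]
```

View pics/wrist3.png

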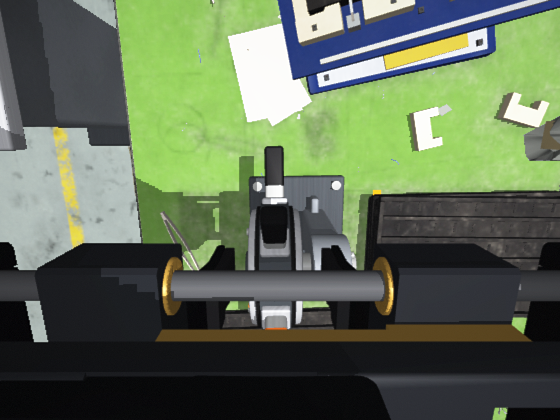

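The wrist view shows arm A's tip at about (274,222) with the jaws clear of it. The orange arm is under the bar at about (278,325), at roughly -25° from vertical. I'll move over it and check the position before going down.

>>> step_arm:
  slide:
    - [-16,-2,0]
    - [-16,0,0]
    - [-16,0,0]
    - [-16,0,0]
    - [-16,0,0]
    - [-16,0,0]
    - [0,0,0]
    - [0,0,0]
  twist: [0,0,0,0,0,0,0,0]

```text
time: 15.08
position: [0.5042, -0.303, 0.3029]
tool_rot: [0.709, 0.705, 0.0, -0.0]
ft_force: [0.4, 0.4, 0.1]
grip_width: 0.0458
```

```bash
python3 st.py
python3 - <<'E'
from h import *
from rig import robot
np.set_printoptions(suppress=True,precision=4)
for n in("wrist","scene"):
  c=robot.camera(n); cv2.imwrite(f"pics/{n}4.png",c["color"])
  P=cloud(c); m=orange(c)>0; k=m&(P[:,:,2]>.195)&(P[:,:,2]<.28)&(abs(P[:,:,0]-.506)<.03)&(abs(P[:,:,1]+.263)<.13)&(c["depth"]>0); q=P[k]
  if len(q): print(n,len(q),np.median(q,0),np.percentile(q,3,axis=0),np.percentile(q,97,axis=0))
E
```

```text
t 15.08 th -14.5 r 0.1600 x 0.5042 F [0.4141 0.4437 0.0843] M [-0.0181 -0.1302 -0.0933] | T_force -0.072 T_mx -0.018 w 0.0458
wrist 1338 [ 0.5061 -0.2955  0.2535] [ 0.4977 -0.3088  0.2287] [ 0.5143 -0.2862  0.2604]
scene 153 [ 0.4995 -0.3028  0.2437] [ 0.4958 -0.3099  0.2244] [ 0.5113 -0.292   0.2584]
```

View pics/wrist4.png

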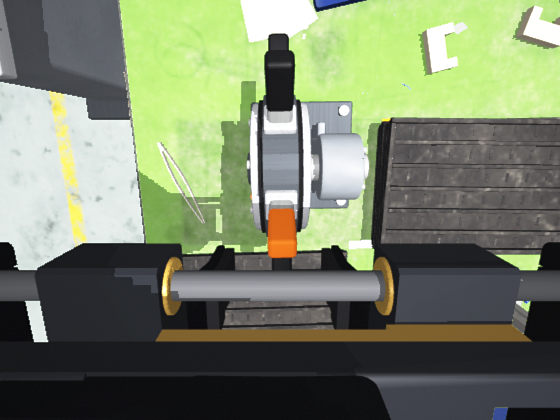

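Run:
```python
from h import *
from rig import robot
np.set_printoptions(suppress=True,precision=4)
c=robot.camera("wrist"); np.savez("wrist4.npz",**c); P=cloud(c); print(c["origin"])
for v in list(range(34,112,3))+list(range(112,262,6)):
    q=P[v,272:290]; print(v,np.median(q,0), c["color"][v,280])
```

```text
[ 0.5034 -0.2336  0.4479]
34 [ 0.5078 -0.1133  0.0026] [255 255 255]
37 [ 0.5064 -0.1519  0.137 ] [48 44 45]
40 [ 0.5064 -0.1544  0.1377] [53 50 51]
43 [ 0.5064 -0.1568  0.1377] [54 53 52]
46 [ 0.5064 -0.1593  0.1383] [57 54 54]
49 [ 0.5064 -0.1619  0.139 ] [60 56 56]
52 [ 0.5064 -0.1642  0.139 ] [60 58 57]
55 [ 0.5055 -0.1877  0.2364] [36 34 34]
58 [ 0.5055 -0.1897  0.2381] [37 34 34]
61 [ 0.5054 -0.1917  0.2397] [39 36 36]
64 [ 0.5054 -0.1936  0.2411] [40 40 39]
67 [ 0.5054 -0.1953  0.2418] [80 79 79]
70 [ 0.5054 -0.1969  0.2414] [49 49 48]
73 [ 0.5054 -0.1983  0.2404] [29 27 26]
76 [ 0.5055 -0.1996  0.2381] [29 28 28]
79 [ 0.5055 -0.2011  0.2367] [29 26 27]
82 [ 0.5055 -0.2026  0.2353] [29 27 27]
85 [ 0.5055 -0.204   0.2335] [28 26 26]
88 [ 0.5055 -0.2055  0.2312] [29 26 26]
91 [ 0.5055 -0.2071  0.2297] [28 26 27]
94 [ 0.5055 -0.2086  0.2279] [29 26 27]
97 [ 0.5055 -0.2103  0.2262] [29 27 28]
100 [ 0.5052 -0.2119  0.2242] [30 28 28]
103 [ 0.5056 -0.2135  0.2221] [28 27 27]
106 [ 0.5056 -0.2153  0.22  ] [28 26 27]
109 [ 0.5056 -0.217   0.2182] [27 25 27]
112 [ 0.505  -0.2188  0.216
[... 369 characters left out ...]
 [ 0.5056 -0.2557  0.2116] [175 162 154]
172 [ 0.5056 -0.26    0.2121] [157 146 140]
178 [ 0.5056 -0.2644  0.2118] [155 145 140]
184 [ 0.5056 -0.2687  0.2122] [154 144 137]
190 [ 0.5056 -0.2732  0.2118] [137 128 120]
196 [ 0.5056 -0.277   0.2156] [255 254 254]
202 [ 0.5056 -0.2814  0.2155] [212 211 209]
208 [ 0.5055 -0.2843  0.2228] [144 145 142]
214 [ 0.5054 -0.2868  0.2302] [ 26 101 218]
220 [ 0.5054 -0.2893  0.2371] [ 25 102 219]
226 [ 0.5053 -0.2915  0.244 ] [ 25 102 219]
232 [ 0.5053 -0.2939  0.2497] [ 27 102 220]
238 [ 0.5052 -0.296   0.2555] [ 26 103 221]
244 [ 0.5051 -0.2984  0.2601] [ 41 142 249]
250 [ 0.5052 -0.3025  0.2594] [ 31 126 242]
256 [ 0.5052 -0.3071  0.2578] [ 31 122 240]
```

Fitting the arm faces gives A = 40°, orange = -20° and axle y = -0.265, and the arms come out exactly 60° apart. I'll grip the orange arm and sweep through the expected bottom.

>>> step_arm:
  slide:
    - [5.7,1.3,0]
    - [0,0,11]
    - [0,0,11]
    - [0,0,11]
    - [0,0,11]
    - [0,0,11]
    - [0,0,11]
    - [0,0,0]
    - [0,0,0]
  twist: [0,0,0,0,0,0,0,0,0]

```text
time: 15.98
position: [0.5054, -0.2957, 0.2364]
tool_rot: [0.708, 0.706, -0.0, -0.001]
ft_force: [-0.2, -0.4, 0.4]
grip_width: 0.0462
```

>>> step_arm:
  slide:
    - [0,0,0]
    - [0,0,0]
    - [0,0,0]
    - [0,0,0]
    - [0,0,0]
    - [0,0,0]
  twist: [0,0,0,0,0,0]
  jaw: 0
  force: 18

```text
time: 16.48
position: [0.5066, -0.2962, 0.2378]
tool_rot: [0.708, 0.706, 0.001, 0.001]
ft_force: [3.1, 0.1, 0.3]
grip_width: 0.0179
```

```bash
sed -i 's/-.263,.15/-.265,.15/' st.py; python3 st.py
```

```text
t 16.48 th -19.2 r 0.0951 x 0.5066 F [3.1043 0.0697 0.2855] M [ 0.0303 -0.4383  0.2025] | T_force -0.015 T_mx 0.030 w 0.0179
```

>>> step_arm:
  slide:
    - [3.95,0,-1.2]
    - [3.95,0,-1.2]
    - [4.05,0,-0.8]
    - [4.05,0,-0.8]
  twist: [0,0,0,0]

```text
time: 16.82
position: [0.5066, -0.2815, 0.2418]
tool_rot: [0.708, 0.706, -0.001, 0.002]
ft_force: [2.2, -4.2, -2.1]
grip_width: 0.0177
```

```bash
python3 st.py
```

```text
t 16.82 th -10.0 r 0.0953 x 0.5066 F [ 2.2281 -4.1872 -2.1005] M [-1.0297 -0.4652  0.1503] | T_force 0.427 T_mx -1.030 w 0.0177
```

>>> step_arm:
  slide:
    - [4.1,0,-0.4]
    - [4.1,0,-0.5]
    - [4.1,0,-0.1]
    - [4.1,0,-0.1]
  twist: [0,0,0,0]

```text
time: 17.15
position: [0.5065, -0.2657, 0.2435]
tool_rot: [0.708, 0.706, -0.001, 0.003]
ft_force: [1.0, -6.6, -0.5]
grip_width: 0.0175
```

```bash
python3 st.py
```

```text
t 17.15 th -0.4 r 0.0955 x 0.5065 F [ 0.9656 -6.5987 -0.4704] M [-1.1638 -0.1745  0.183 ] | T_force 0.630 T_mx -1.164 w 0.0175
```

>>> step_arm:
  slide:
    - [4.1,0,0.2]
    - [4.1,0,0.3]
    - [4.1,0,0.6]
    - [4.1,0,0.6]
  twist: [0,0,0,0]

```text
time: 17.48
position: [0.5064, -0.2497, 0.2425]
tool_rot: [0.708, 0.706, -0.002, 0.003]
ft_force: [-0.0, -6.3, 3.5]
grip_width: 0.0178
```

```bash
python3 st.py
```

```text
t 17.48 th 9.2 r 0.0957 x 0.5064 F [-0.0361 -6.2729  3.4948] M [-1.2115  0.0445  0.1138] | T_force 0.646 T_mx -1.212 w 0.0178
```

>>> step_arm:
  slide:
    - [4.0,0,0.9]
    - [4.0,0,1.0]
    - [3.9,0,1.3]
    - [3.9,0,1.3]
  twist: [0,0,0,0]

```text
time: 17.82
position: [0.5063, -0.2337, 0.2386]
tool_rot: [0.708, 0.706, -0.002, 0.003]
ft_force: [-2.1, -4.1, 6.9]
grip_width: 0.0177
```

```bash
python3 st.py
```

```text
t 17.82 th 19.1 r 0.0958 x 0.5063 F [-2.0903 -4.1264  6.8788] M [-1.1506  0.2363  0.1099] | T_force 0.589 T_mx -1.151 w 0.0177
```

>>> step_arm:
  slide:
    - [3.8,0,1.6]
    - [3.8,0,1.7]
    - [3.6,0,1.9]
    - [3.6,0,2.0]
  twist: [0,0,0,0]

```text
time: 18.15
position: [0.5061, -0.2182, 0.2317]
tool_rot: [0.708, 0.706, -0.001, 0.002]
ft_force: [-2.9, -2.2, 9.3]
grip_width: 0.0174
```

```bash
python3 st.py
```

```text
t 18.15 th 29.2 r 0.0959 x 0.5061 F [-2.8822 -2.1968  9.264 ] M [-0.7757  0.3594  0.0857] | T_force 0.617 T_mx -0.776 w 0.0174
```

>>> step_arm:
  slide:
    - [3.4,0,2.3]
    - [3.5,0,2.3]
    - [3.2,0,2.5]
    - [3.2,0,2.6]
  twist: [0,0,0,0]

```text
time: 18.48
position: [0.506, -0.2037, 0.222]
tool_rot: [0.708, 0.706, -0.001, 0.001]
ft_force: [-3.4, 0.4, 11.8]
grip_width: 0.0178
```

```bash
python3 st.py
```

```text
t 18.48 th 39.6 r 0.0961 x 0.5060 F [-3.3563  0.445  11.8049] M [-0.2745  0.3359  0.0313] | T_force 0.691 T_mx -0.274 w 0.0178
```

>>> step_arm:
  slide:
    - [3.0,0,2.8]
    - [3.0,0,2.9]
    - [2.7,0,3.1]
    - [2.7,0,3.1]
  twist: [0,0,0,0]

```text
time: 18.82
position: [0.5058, -0.1908, 0.2099]
tool_rot: [0.708, 0.706, 0.0, 0.0]
ft_force: [-1.6, 4.0, 12.6]
grip_width: 0.0176
```

```bash
python3 st.py
```

```text
t 18.82 th 50.2 r 0.0966 x 0.5058 F [-1.6084  3.9663 12.5534] M [0.3371 0.1949 0.1082] | T_force 0.686 T_mx 0.337 w 0.0176
```

Now the same sweep in reverse.

>>> step_arm:
  slide:
    - [-2.7,0,-3.1]
    - [-2.7,0,-3.1]
    - [-3.0,0,-2.9]
    - [-3.0,0,-2.8]
  twist: [0,0,0,0]

```text
time: 19.15
position: [0.5058, -0.2022, 0.2192]
tool_rot: [0.708, 0.706, 0.001, -0.001]
ft_force: [3.0, 3.8, -2.3]
grip_width: 0.0177
```

```bash
python3 st.py
```

```text
t 19.15 th 41.4 r 0.0950 x 0.5058 F [ 2.9958  3.7941 -2.3279] M [ 0.6853 -0.6473  0.1016] | T_force -0.416 T_mx 0.685 w 0.0177
```

>>> step_arm:
  slide:
    - [-3.2,0,-2.6]
    - [-3.2,0,-2.5]
    - [-3.5,0,-2.3]
    - [-3.4,0,-2.3]
  twist: [0,0,0,0]

```text
time: 19.48
position: [0.5059, -0.217, 0.2285]
tool_rot: [0.708, 0.706, 0.0, -0.0]
ft_force: [4.2, 1.7, -8.3]
grip_width: 0.0178
```

```bash
python3 st.py
```

```text
t 19.48 th 30.8 r 0.0937 x 0.5059 F [ 4.2225  1.7414 -8.2556] M [ 0.4403 -0.9664  0.1464] | T_force -0.536 T_mx 0.440 w 0.0178
```

>>> step_arm:
  slide:
    - [-3.6,0,-2.0]
    - [-3.6,0,-1.9]
    - [-3.8,0,-1.7]
    - [-3.8,0,-1.6]
  twist: [0,0,0,0]

```text
time: 19.82
position: [0.506, -0.2316, 0.2357]
tool_rot: [0.708, 0.706, 0.0, -0.0]
ft_force: [6.1, 2.0, -10.5]
grip_width: 0.0177
```

```bash
python3 st.py
```

```text
t 19.82 th 20.8 r 0.0939 x 0.5060 F [  6.1489   2.0481 -10.4633] M [ 0.6147 -1.2489  0.1414] | T_force -0.529 T_mx 0.615 w 0.0177
```

>>> step_arm:
  slide:
    - [-3.9,0,-1.3]
    - [-3.9,0,-1.3]
    - [-4.0,0,-1.0]
    - [-4.0,0,-0.9]
  twist: [0,0,0,0]

```text
time: 20.15
position: [0.5062, -0.2463, 0.2403]
tool_rot: [0.708, 0.706, 0.001, -0.001]
ft_force: [6.8, 5.1, -7.5]
grip_width: 0.0179
```

```bash
python3 st.py
```

```text
t 20.15 th 11.4 r 0.0942 x 0.5062 F [ 6.7864  5.0945 -7.5287] M [ 0.9977 -1.2376  0.1425] | T_force -0.611 T_mx 0.998 w 0.0179
```

>>> step_arm:
  slide:
    - [-4.1,0,-0.6]
    - [-4.1,0,-0.6]
    - [-4.1,0,-0.3]
    - [-4.1,0,-0.2]
  twist: [0,0,0,0]

```text
time: 20.48
position: [0.5063, -0.2619, 0.2424]
tool_rot: [0.708, 0.706, 0.002, -0.001]
ft_force: [6.6, 5.4, -5.3]
grip_width: 0.018
```

```bash
python3 st.py
```

```text
t 20.48 th 1.9 r 0.0944 x 0.5063 F [ 6.5777  5.4407 -5.3457] M [ 1.2774 -1.1593  0.0807] | T_force -0.530 T_mx 1.277 w 0.0180
```

>>> step_arm:
  slide:
    - [-4.1,0,0.1]
    - [-4.1,0,0.1]
    - [-4.1,0,0.5]
    - [-4.1,0,0.4]
  twist: [0,0,0,0]

```text
time: 20.82
position: [0.5064, -0.2781, 0.2418]
tool_rot: [0.708, 0.706, 0.002, -0.001]
ft_force: [6.4, 6.8, -3.0]
grip_width: 0.0183
```

```bash
python3 st.py
```

```text
t 20.82 th -7.9 r 0.0948 x 0.5064 F [ 6.4202  6.8005 -3.0073] M [ 1.4307 -0.9994  0.1391] | T_force -0.599 T_mx 1.431 w 0.0183
```

>>> step_arm:
  slide:
    - [-4.05,0,0.8]
    - [-4.05,0,0.8]
    - [-3.95,0,1.2]
    - [-3.95,0,1.2]
  twist: [0,0,0,0]

```text
time: 21.15
position: [0.5065, -0.2944, 0.2386]
tool_rot: [0.708, 0.706, 0.002, -0.001]
ft_force: [5.4, 6.8, 1.2]
grip_width: 0.0176
```

```bash
python3 st.py
```

```text
t 21.15 th -18.0 r 0.0952 x 0.5065 F [5.3603 6.8204 1.2473] M [ 1.3707 -0.8603  0.1058] | T_force -0.654 T_mx 1.371 w 0.0176
```

```bash
cat > fit2.py <<'E'
from data import D
import numpy as np
from scipy.optimize import least_squares
A=np.c_[D,np.zeros(len(D))]
O=np.array([[1,-.4,.630,-1.1638,-6.6],[1,9.2,.646,-1.2115,-6.27],[1,19.1,.589,-1.1506,-4.13],[1,29.2,.617,-.7757,-2.20],[1,39.6,.691,-.2745,.445],[1,50.2,.686,.337,3.97],
[-1,30.8,-.536,.44,1.74],[-1,20.8,-.529,.6147,2.05],[-1,11.4,-.611,.9977,5.09],[-1,1.9,-.53,1.2774,5.44],[-1,-7.9,-.599,1.4307,6.8],[-1,-18,-.654,1.3707,6.82]])
O[:,1]+=60
for off in (0,4):
  A2=A.copy(); A2[:,1]+=off
  for nm,B in(("orange",np.c_[O,np.ones(len(O))]),("both",np.vstack([A2,np.c_[O,np.ones(len(O))]]))):
    s,th,T,Mx,Fy,g=B.T; th=np.radians(th)
    f=lambda p:s*np.where(g>0,p[2],p[3])-p[0]*np.sin(th+p[1]-s*.06)-T
    r=least_squares(f,[.24,1.9,.5,.5]); J=r.jac; cov=np.linalg.pinv(J.T@J)*np.var(r.fun)
    print(off,nm,np.round(r.x,3),"rms %.3f bottom A=%.1f +- %.1f"%(np.std(r.fun),180-np.degrees(r.x[1]),np.degrees(np.sqrt(cov[1,1]))))
E
python3 fit2.py; python3 st.py
python3 - <<'E'
from rig import robot
import cv2,numpy as np
c=robot.camera("wrist"); np.savez("wrist5.npz",**c); cv2.imwrite("pics/wrist5.png",c["color"])
from h import *
P=cloud(c)
np.set_printoptions(suppress=True,precision=4)
for v in range(20,240,8): print(v,np.median(P[v,272:290],0),c["color"][v,280])
E
```

```text
0 orange [0.105 2.165 0.601 0.5  ] rms 0.032 bottom A=56.0 +- 7.7
0 both [0.224 1.956 0.589 0.505] rms 0.059 bottom A=67.9 +- 3.5
4 orange [0.105 2.165 0.601 0.5  ] rms 0.032 bottom A=56.0 +- 7.7
4 both [0.227 1.926 0.589 0.505] rms 0.060 bottom A=69.6 +- 3.5
t 21.15 th -18.0 r 0.0952 x 0.5065 F [5.3603 6.8204 1.2473] M [ 1.3707 -0.8603  0.1058] | T_force -0.654 T_mx 1.371 w 0.0176
20 [ 0.51   -0.1095  0.0019] [255 255 255]
28 [ 0.5073 -0.1835  0.2328] [36 32 35]
36 [ 0.5072 -0.1875  0.2364] [36 35 33]
44 [ 0.5072 -0.1911  0.2388] [93 91 93]
52 [ 0.5072 -0.1937  0.2374] [28 28 27]
60 [ 0.5072 -0.1962  0.2347] [30 28 29]
68 [ 0.5073 -0.1988  0.2318] [29 27 27]
76 [ 0.5073 -0.2014  0.2285] [31 28 28]
84 [ 0.5073 -0.2044  0.2259] [30 28 27]
92 [ 0.5074 -0.2074  0.2225] [30 27 28]
100 [ 0.5074 -0.2105  0.2187] [29 28 27]
108 [ 0.5074 -0.2139  0.2155] [30 27 27]
116 [ 0.507  -0.2175  0.2113] [215 215 214]
124 [ 0.5075 -0.2212  0.2071] [215 214 212]
132 [ 0.5076 -0.2252  0.2044] [253 253 252]
140 [ 0.5076 -0.2294  0.2054] [244 241 240]
148 [ 0.5076 -0.2336  0.2035] [136 127 120]
156 [ 0.5075 -0.2378  0.2059] [142 133 126]
164 [ 0.5075 -0.2419  0.2074] [145 137 128]
172 [ 0.5075 -0.246   0.2094] [145 136 128]
180 [ 0.5075 -0.2501  0.2102] [169 159 152]
188 [ 0.5075 -0.2543  0.2112] [172 163 154]
196 [ 0.5074 -0.2586  0.2117] [157 147 140]
204 [ 0.5074 -0.2629  0.2121] [159 149 142]
212 [ 0.5074 -0.2673  0.2122] [92 86 81]
220 [ 0.5074 -0.2717  0.2123] [150 146 144]
228 [ 0.5074 -0.2751  0.2164] [201 195 194]
236 [ 0.5074 -0.2789  0.2184] [142 142 140]
```

View pics/wrist5.png

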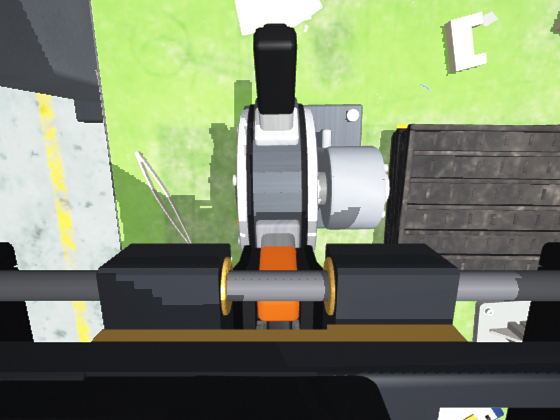

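The wrist view and face fit give A = 42.7°, so orange = -17.3°. That agrees with the TCP angle of -18°. I'll do one more sweep past the expected bottom for better statistics.

>>> step_arm:
  slide:
    - [3.95,0,-1.2]
    - [3.95,0,-1.2]
    - [4.05,0,-0.8]
    - [4.05,0,-0.8]
    - [4.1,0,-0.4]
    - [4.1,0,-0.5]
    - [4.1,0,-0.1]
    - [4.1,0,-0.1]
  twist: [0,0,0,0,0,0,0,0]

```text
time: 21.87
position: [0.5064, -0.2677, 0.2439]
tool_rot: [0.708, 0.706, -0.003, 0.004]
ft_force: [1.6, -5.3, -3.8]
grip_width: 0.0178
```

```bash
python3 st.py
```

```text
t 21.87 th -1.6 r 0.0959 x 0.5064 F [ 1.6339 -5.292  -3.8221] M [-1.1325 -0.4405  0.1152] | T_force 0.518 T_mx -1.133 w 0.0178
```

>>> step_arm:
  slide:
    - [4.1,0,0.2]
    - [4.1,0,0.3]
    - [4.1,0,0.6]
    - [4.1,0,0.6]
  twist: [0,0,0,0]

```text
time: 22.2
position: [0.5064, -0.252, 0.2432]
tool_rot: [0.708, 0.707, -0.003, 0.005]
ft_force: [0.3, -7.4, 0.7]
grip_width: 0.0179
```

```bash
python3 st.py
```

```text
t 22.20 th 7.8 r 0.0960 x 0.5064 F [ 0.2693 -7.3542  0.7072] M [-1.2251 -0.1157  0.0803] | T_force 0.709 T_mx -1.225 w 0.0179
```

>>> step_arm:
  slide:
    - [4.0,0,0.9]
    - [4.0,0,1.0]
    - [3.9,0,1.3]
    - [3.9,0,1.3]
  twist: [0,0,0,0]

```text
time: 22.53
position: [0.5063, -0.2361, 0.2396]
tool_rot: [0.708, 0.707, -0.003, 0.005]
ft_force: [-1.3, -5.7, 6.2]
grip_width: 0.018
```

```bash
python3 st.py
```

```text
t 22.53 th 17.5 r 0.0960 x 0.5063 F [-1.2885 -5.681   6.1601] M [-1.0593  0.2266  0.0571] | T_force 0.698 T_mx -1.059 w 0.0180
```

>>> step_arm:
  slide:
    - [3.8,0,1.6]
    - [3.8,0,1.7]
    - [3.6,0,1.9]
    - [3.6,0,2.0]
  twist: [0,0,0,0]

```text
time: 22.87
position: [0.5061, -0.2206, 0.2328]
tool_rot: [0.708, 0.707, -0.003, 0.004]
ft_force: [-3.5, -2.3, 9.9]
grip_width: 0.0177
```

```bash
python3 st.py
```

```text
t 22.87 th 27.6 r 0.0957 x 0.5061 F [-3.5398 -2.2877  9.8626] M [-0.7311  0.4058  0.0612] | T_force 0.632 T_mx -0.731 w 0.0177
```

>>> step_arm:
  slide:
    - [3.4,0,2.3]
    - [3.5,0,2.3]
    - [3.2,0,2.5]
    - [3.2,0,2.6]
  twist: [0,0,0,0]

```text
time: 23.2
position: [0.506, -0.2063, 0.2231]
tool_rot: [0.708, 0.707, -0.002, 0.003]
ft_force: [-3.4, -1.5, 10.6]
grip_width: 0.018
```

```bash
python3 st.py
```

```text
t 23.20 th 38.0 r 0.0953 x 0.5060 F [-3.3818 -1.507  10.5713] M [-0.4141  0.3438  0.0654] | T_force 0.733 T_mx -0.414 w 0.0180
```

>>> step_arm:
  slide:
    - [3.0,0,2.8]
    - [3.0,0,2.9]
    - [2.7,0,3.1]
    - [2.7,0,3.1]
  twist: [0,0,0,0]

```text
time: 23.53
position: [0.5059, -0.194, 0.2108]
tool_rot: [0.708, 0.707, -0.002, 0.002]
ft_force: [-2.9, 0.9, 10.6]
grip_width: 0.018
```

```bash
python3 st.py
```

```text
t 23.53 th 48.5 r 0.0948 x 0.5059 F [-2.9336  0.8568 10.6153] M [-0.0941  0.304   0.1336] | T_force 0.700 T_mx -0.094 w 0.0180
```

>>> step_arm:
  slide:
    - [2.4,0,3.3]
    - [2.5,0,3.3]
    - [2.1,0,3.5]
    - [2.2,0,3.5]
  twist: [0,0,0,0]

```text
time: 23.87
position: [0.5057, -0.1841, 0.1968]
tool_rot: [0.708, 0.707, -0.001, 0.001]
ft_force: [-2.9, 2.0, 9.8]
grip_width: 0.0178
```

```bash
python3 st.py
```

```text
t 23.87 th 58.9 r 0.0945 x 0.5057 F [-2.8673  1.9561  9.7726] M [0.1409 0.2672 0.1113] | T_force 0.695 T_mx 0.141 w 0.0178
```

>>> step_arm:
  slide:
    - [-2.2,0,-3.5]
    - [-2.1,0,-3.5]
    - [-2.5,0,-3.3]
    - [-2.4,0,-3.3]
    - [-2.7,0,-3.1]
    - [-2.7,0,-3.1]
  twist: [0,0,0,0,0,0]

```text
time: 24.37
position: [0.5058, -0.1977, 0.2135]
tool_rot: [0.708, 0.706, -0.0, -0.0]
ft_force: [1.2, 0.5, -4.8]
grip_width: 0.0181
```

```bash
python3 st.py
```

```text
t 24.37 th 45.8 r 0.0940 x 0.5058 F [ 1.1848  0.5338 -4.8365] M [ 0.3223 -0.4432  0.1581] | T_force -0.361 T_mx 0.322 w 0.0181
```

>>> step_arm:
  slide:
    - [-3.0,0,-2.9]
    - [-3.0,0,-2.8]
    - [-3.2,0,-2.6]
    - [-3.2,0,-2.5]
  twist: [0,0,0,0]

```text
time: 24.7
position: [0.5059, -0.2102, 0.2241]
tool_rot: [0.708, 0.706, -0.0, -0.0]
ft_force: [2.1, -0.1, -8.4]
grip_width: 0.0178
```

```bash
python3 st.py
```

```text
t 24.70 th 35.7 r 0.0938 x 0.5059 F [ 2.0572 -0.0954 -8.3814] M [ 0.1967 -0.6334  0.1751] | T_force -0.452 T_mx 0.197 w 0.0178
```

>>> step_arm:
  slide:
    - [-3.5,0,-2.3]
    - [-3.4,0,-2.3]
    - [-3.6,0,-2.0]
    - [-3.6,0,-1.9]
  twist: [0,0,0,0]

```text
time: 25.03
position: [0.506, -0.2239, 0.2328]
tool_rot: [0.708, 0.706, 0.0, -0.0]
ft_force: [2.7, 0.7, -9.5]
grip_width: 0.0178
```

```bash
python3 st.py
```

```text
t 25.03 th 25.9 r 0.0942 x 0.5060 F [ 2.717   0.7183 -9.5017] M [ 0.3659 -0.88    0.1483] | T_force -0.451 T_mx 0.366 w 0.0178
```

>>> step_arm:
  slide:
    - [-3.8,0,-1.7]
    - [-3.8,0,-1.6]
    - [-3.9,0,-1.3]
    - [-3.9,0,-1.3]
  twist: [0,0,0,0]

```text
time: 25.37
position: [0.5061, -0.2389, 0.239]
tool_rot: [0.708, 0.706, 0.001, -0.0]
ft_force: [4.2, 3.0, -8.5]
grip_width: 0.018
```

```bash
python3 st.py
```

```text
t 25.37 th 16.0 r 0.0946 x 0.5061 F [ 4.1995  3.0216 -8.5482] M [ 0.7676 -1.0119  0.1884] | T_force -0.498 T_mx 0.768 w 0.0180
```

>>> step_arm:
  slide:
    - [-4.0,0,-1.0]
    - [-4.0,0,-0.9]
    - [-4.1,0,-0.6]
    - [-4.1,0,-0.6]
  twist: [0,0,0,0]

```text
time: 25.7
position: [0.5062, -0.2543, 0.2423]
tool_rot: [0.708, 0.706, 0.001, -0.001]
ft_force: [4.3, 5.8, -6.5]
grip_width: 0.0181
```

```bash
python3 st.py
```

```text
t 25.70 th 6.5 r 0.0950 x 0.5062 F [ 4.3298  5.7756 -6.5481] M [ 1.1405 -0.9993  0.1705] | T_force -0.615 T_mx 1.141 w 0.0181
```

>>> step_arm:
  slide:
    - [-4.1,0,-0.3]
    - [-4.1,0,-0.2]
    - [-4.1,0,0.1]
    - [-4.1,0,0.1]
  twist: [0,0,0,0]

```text
time: 26.03
position: [0.5063, -0.2703, 0.2432]
tool_rot: [0.708, 0.706, 0.002, -0.001]
ft_force: [4.2, 5.9, -3.5]
grip_width: 0.0179
```

```bash
python3 st.py
```

```text
t 26.03 th -3.2 r 0.0953 x 0.5063 F [ 4.1821  5.9392 -3.5493] M [ 1.3492 -0.7987  0.1281] | T_force -0.547 T_mx 1.349 w 0.0179
```

>>> step_arm:
  slide:
    - [-4.1,0,0.5]
    - [-4.1,0,0.4]
    - [-4.05,0,0.8]
    - [-4.05,0,0.8]
  twist: [0,0,0,0]

```text
time: 26.37
position: [0.5065, -0.2866, 0.2413]
tool_rot: [0.708, 0.706, 0.002, -0.0]
ft_force: [4.0, 6.5, 0.4]
grip_width: 0.0177
```

```bash
python3 st.py
```

```text
t 26.37 th -13.0 r 0.0958 x 0.5065 F [4.0168 6.5096 0.4473] M [ 1.3842 -0.7395  0.1189] | T_force -0.617 T_mx 1.384 w 0.0177
```

```bash
cat > fit3.py <<'E'
from data import D
import numpy as np
from scipy.optimize import least_squares
O=np.array([[1,-.4,.630,-1.1638,-6.6],[1,9.2,.646,-1.2115,-6.27],[1,19.1,.589,-1.1506,-4.13],[1,29.2,.617,-.7757,-2.20],[1,39.6,.691,-.2745,.445],[1,50.2,.686,.337,3.97],
[-1,30.8,-.536,.44,1.74],[-1,20.8,-.529,.6147,2.05],[-1,11.4,-.611,.9977,5.09],[-1,1.9,-.53,1.2774,5.44],[-1,-7.9,-.599,1.4307,6.8],[-1,-18,-.654,1.3707,6.82]])
O2=np.array([[1,-1.6,.518,-1.1325,-5.292],[1,7.8,.709,-1.2251,-7.354],[1,17.5,.698,-1.0593,-5.681],[1,27.6,.632,-.7311,-2.288],[1,38,.733,-.4141,-1.507],[1,48.5,.70,-.0941,.857],[1,58.9,.695,.1409,1.956],
[-1,35.7,-.452,.1967,-.095],[-1,25.9,-.451,.3659,.718],[-1,16,-.498,.7676,3.02],[-1,6.5,-.615,1.1405,5.776],[-1,-3.2,-.547,1.3492,5.939],[-1,-13,-.617,1.3842,6.51]])
O[:,1]+=60.5;O2[:,1]+=60.5
A=D.copy();A[:,1]+=2
def go(nm,L,mom,bias):
  B=np.vstack([np.c_[x,np.full(len(x),i)] for i,x in L]); s,th,T,Mx,Fy,g=B.T; th=np.radians(th)
  if mom: f=lambda p:s*p[3]+bias*p[4]-p[0]*np.sin(th+p[1]-s*.06)-(T+Mx-p[2]*Fy)
  else: f=lambda p:s*np.where(g>0,p[2],p[3])+bias*p[4]-p[0]*np.sin(th+p[1]-s*.06)-T
  lo=[.17,0,-1,-1,-1];hi=[.3,4,2,2,1]
  r=least_squares(f,[.24,1.9,.16 if mom else .5,.4,0],bounds=(lo,hi)); J=r.jac; cov=np.linalg.pinv(J.T@J)*np.var(r.fun)
  print(nm,'mom' if mom else '','bias' if bias else '',np.round(r.x,3),"rms %.3f bottom A=%.1f +- %.1f"%(np.std(r.fun),180-np.degrees(r.x[1]),np.degrees(np.sqrt(cov[1,1]))))
for m in(0,1):
 for b in (0,1):
  go("A",[(0,A)],m,b);go("O",[(1,O)],m,b);go("O2",[(1,O2)],m,b);go("O+O2",[(1,O),(1,O2)],m,b);go("all",[(0,A),(1,O),(1,O2)],m,b)
E
python3 fit3.py
```

```text
A   [ 0.23   1.896 -0.799  0.506  0.   ] rms 0.064 bottom A=71.4 +- 6.2
O   [0.17  2.031 0.595 0.4   0.   ] rms 0.037 bottom A=63.6 +- 4.6
O2   [0.17  2.198 0.588 0.4   0.   ] rms 0.048 bottom A=54.1 +- 7.5
O+O2   [0.17  2.115 0.591 0.4   0.   ] rms 0.045 bottom A=58.8 +- 4.5
all   [0.226 1.991 0.586 0.504 0.   ] rms 0.059 bottom A=65.9 +- 2.7
A  bias [0.232 1.892 0.903 0.506 0.002] rms 0.064 bottom A=71.6 +- 12.8
O  bias [0.17  0.88  0.6   0.233 0.164] rms 0.033 bottom A=129.6 +- 41.5
O2  bias [ 0.3    2.77   0.59   0.451 -0.173] rms 0.045 bottom A=21.3 +- 23.0
O+O2  bias [ 0.236  2.724  0.594  0.406 -0.129] rms 0.044 bottom A=23.9 +- 23.5
all  bias [ 0.212  2.121  0.588  0.503 -0.025] rms 0.058 bottom A=58.5 +- 9.0
A mom  [0.239 1.928 0.161 0.337 0.   ] rms 0.124 bottom A=69.5 +- 11.6
O mom  [0.17  1.977 0.152 0.271 0.   ] rms 0.142 bottom A=66.7 +- 16.4
O2 mom  [0.17  2.538 0.153 0.324 0.   ] rms 0.116 bottom A=34.6 +- 26.5
O+O2 mom  [0.17  2.268 0.151 0.295 0.   ] rms 0.137 bottom A=50.1 +- 16.8
all mom  [0.217 2.061 0.154 0.301 0.   ] rms 0.136 bottom A=61.9 +- 6.6
A mom bias [0.274 1.858 0.162 0.343 0.034] rms 0.124 bottom A=73.5 +- 23.1
O mom bias [ 0.17   4.     0.161  0.328 -0.118] rms 0.123 bottom A=-49.2 +- 190.7
O2 mom bias [ 0.17   2.678  0.154  0.328 -0.016] rms 0.116 bottom A=26.6 +- 146.7
O+O2 mom bias [ 0.17   3.113  0.155  0.319 -0.088] rms 0.134 bottom A=1.6 +- 56.6
all mom bias [ 0.198  2.378  0.155  0.307 -0.056] rms 0.135 bottom A=43.8 +- 23.6
```

The estimates range from A = 59° to 71°, and force bias is the main uncertainty. To cancel it, I'll measure with the slug on the other side of the bottom, using the next arm along.

>>> step_arm:
  slide:
    - [4.05,0,-0.8]
    - [4.05,0,-0.8]
    - [4.1,0,-0.4]
    - [4.1,0,-0.5]
    - [4.1,0,-0.1]
    - [4.1,0,-0.1]
    - [4.1,0,0.2]
    - [4.1,0,0.3]
    - [4.1,0,0.6]
    - [4.1,0,0.6]
    - [4.0,0,0.9]
    - [4.0,0,1.0]
    - [3.9,0,1.3]
    - [3.9,0,1.3]
  twist: [0,0,0,0,0,0,0,0,0,0,0,0,0,0]

```text
time: 27.53
position: [0.5062, -0.2347, 0.239]
tool_rot: [0.708, 0.706, -0.002, 0.004]
ft_force: [-0.9, -5.6, 4.7]
grip_width: 0.0175
```

>>> step_arm:
  slide:
    - [3.8,0,1.6]
    - [3.8,0,1.7]
    - [3.6,0,1.9]
    - [3.6,0,2.0]
    - [3.4,0,2.3]
    - [3.5,0,2.3]
    - [3.2,0,2.5]
    - [3.2,0,2.6]
    - [3.0,0,2.8]
    - [3.0,0,2.9]
    - [2.7,0,3.1]
    - [2.7,0,3.1]
    - [2.4,0,3.3]
    - [2.5,0,3.3]
    - [2.1,0,3.5]
    - [2.2,0,3.5]
  twist: [0,0,0,0,0,0,0,0,0,0,0,0,0,0,0,0]

```text
time: 28.87
position: [0.5057, -0.1834, 0.1964]
tool_rot: [0.708, 0.706, -0.001, 0.001]
ft_force: [-2.5, -0.7, 8.8]
grip_width: 0.018
```

```bash
python3 st.py
```

```text
t 28.87 th 59.3 r 0.0949 x 0.5057 F [-2.501  -0.662   8.7513] M [-0.1708  0.1748  0.0992] | T_force 0.746 T_mx -0.171 w 0.0180
```

>>> step_arm:
  slide:
    - [0,0,0]
    - [0,0,0]
    - [0,0,0]
    - [0,0,0]
    - [0,0,-30]
    - [0,0,-30]
    - [0,0,-30]
    - [-16,0,-20]
    - [-16,0,0]
    - [-16,0,0]
    - [-16,0,0]
    - [-16,0,0]
    - [0,0,0]
    - [0,0,0]
  twist: [0,0,0,0,0,0,0,0,0,0,0,0,0,0]
  jaw: 46

```text
time: 30.03
position: [0.5051, -0.2636, 0.3022]
tool_rot: [0.709, 0.705, 0.0, -0.002]
ft_force: [-0.0, -0.7, 0.1]
grip_width: 0.0462
```

```bash
python3 st.py
python3 - <<'E'
from rig import robot
import cv2,numpy as np
from h import *
c=robot.camera("wrist"); np.savez("wrist6.npz",**c); cv2.imwrite("pics/wrist6.png",c["color"])
P=cloud(c)
np.set_printoptions(suppress=True,precision=4)
for v in range(20,262,5): print(v,np.median(P[v,272:290],0),c["color"][v,280])
E
```

```text
t 30.03 th 0.5 r 0.1542 x 0.5051 F [-0.0227 -0.7471  0.1452] M [-0.0153 -0.1377  0.0487] | T_force 0.115 T_mx -0.015 w 0.0462
20 [ 0.5086 -0.0595  0.0014] [254 255 255]
25 [ 0.5086 -0.0649  0.0009] [254 255 255]
30 [ 0.5085 -0.0704  0.001 ] [254 255 255]
35 [ 0.5085 -0.076   0.0011] [254 255 255]
40 [ 0.5085 -0.0816  0.0011] [254 255 255]
45 [ 0.5085 -0.0873  0.001 ] [254 255 255]
50 [ 0.5085 -0.093   0.0009] [254 255 255]
55 [ 0.5085 -0.0989  0.0018] [254 255 255]
60 [ 0.5084 -0.1046  0.0017] [254 255 255]
65 [ 0.5084 -0.1105  0.0021] [254 255 255]
70 [ 0.5084 -0.1163  0.0022] [254 255 255]
75 [ 0.5084 -0.1224  0.0031] [255 255 255]
80 [ 0.5084 -0.1278 -0.0003] [134 227 183]
85 [ 0.5084 -0.1338 -0.0003] [134 233 188]
90 [ 0.5074 -0.1545  0.1162] [ 59 106  80]
95 [ 0.5074 -0.1592  0.1186] [40 36 38]
100 [ 0.5066 -0.1739  0.2225] [ 40 166 255]
105 [ 0.5065 -0.1773  0.2261] [ 42 173 255]
110 [ 0.5065 -0.1806  0.2284] [ 95 238 255]
115 [ 0.5065 -0.1835  0.227 ] [ 37 157 254]
120 [ 0.5065 -0.1866  0.2251] [ 39 157 254]
125 [ 0.5065 -0.1896  0.222 ] [ 37 155 254]
130 [ 0.5065 -0.1928  0.2
[... 435 characters left out ...]
  0.2013] [124 116 109]
185 [ 0.5065 -0.2328  0.2033] [125 116 110]
190 [ 0.5065 -0.2362  0.2054] [125 116 110]
195 [ 0.5065 -0.2398  0.2068] [137 128 120]
200 [ 0.5065 -0.2433  0.2081] [140 131 123]
205 [ 0.5064 -0.2469  0.2094] [77 71 66]
210 [ 0.5064 -0.2505  0.2103] [85 79 75]
215 [ 0.5064 -0.2541  0.2112] [86 79 76]
220 [ 0.5064 -0.2578  0.2121] [85 78 74]
225 [ 0.5064 -0.2618  0.2118] [74 68 64]
230 [ 0.5063 -0.2645  0.2159] [148 144 143]
235 [ 0.5063 -0.268   0.2168] [184 178 176]
240 [ 0.5063 -0.2705  0.2213] [118 118 115]
245 [ 0.5062 -0.2715  0.2293] [33 33 32]
250 [ 0.5062 -0.2728  0.2362] [17 16 15]
255 [ 0.5061 -0.274   0.2427] [17 17 16]
260 [ 0.5061 -0.2749  0.2494] [18 16 16]
```

View pics/wrist6.png

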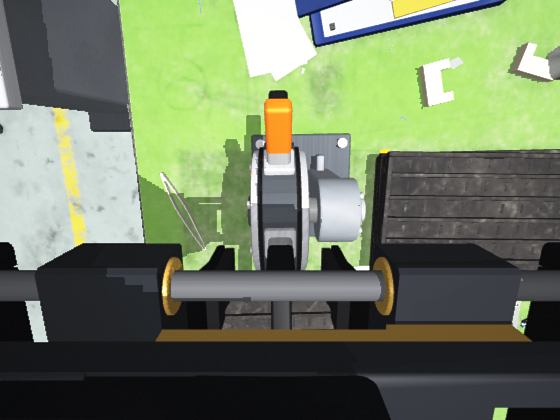

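>>> step_arm:
  slide:
    - [-9,1,0]
    - [-8,0,0]
    - [0,0,12]
    - [0,0,12]
    - [0,0,12]
    - [0,0,12]
    - [0,0,12]
    - [0,0,0]
    - [0,0,0]
  twist: [0,0,0,0,0,0,0,0,0]

```text
time: 30.83
position: [0.5066, -0.2797, 0.2434]
tool_rot: [0.708, 0.706, -0.0, -0.001]
ft_force: [0.9, -0.2, -0.5]
grip_width: 0.046
```

>>> step_arm:
  slide:
    - [0,0,0]
    - [0,0,0]
    - [0,0,0]
    - [0,0,0]
    - [0,0,0]
    - [0,0,0]
  twist: [0,0,0,0,0,0]
  jaw: 0
  force: 15

```text
time: 31.33
position: [0.5067, -0.2799, 0.2443]
tool_rot: [0.708, 0.706, -0.0, 0.0]
ft_force: [-1.1, 0.2, 0.9]
grip_width: 0.018
```

```bash
python3 st.py
```

```text
t 31.33 th -8.8 r 0.0974 x 0.5067 F [-1.1494  0.2377  0.9426] M [-0.0376  0.0915  0.1149] | T_force -0.037 T_mx -0.038 w 0.0180
```

>>> step_arm:
  slide:
    - [4.1,0,-0.4]
    - [4.1,0,-0.5]
    - [4.1,0,-0.1]
    - [4.1,0,-0.1]
  twist: [0,0,0,0]

```text
time: 31.67
position: [0.5066, -0.2658, 0.2456]
tool_rot: [0.708, 0.706, -0.002, 0.002]
ft_force: [-2.9, -6.7, 0.3]
grip_width: 0.0177
```

```bash
python3 st.py
```

```text
t 31.67 th -0.5 r 0.0976 x 0.5066 F [-2.8621 -6.6689  0.2556] M [-1.4304  0.3678  0.0751] | T_force 0.651 T_mx -1.430 w 0.0177
```

>>> step_arm:
  slide:
    - [4.1,0,0.2]
    - [4.1,0,0.3]
    - [4.1,0,0.6]
    - [4.1,0,0.6]
  twist: [0,0,0,0]

```text
time: 32.0
position: [0.5065, -0.2496, 0.2445]
tool_rot: [0.708, 0.706, -0.003, 0.002]
ft_force: [-4.3, -7.8, 3.9]
grip_width: 0.0174
```

```bash
python3 st.py
```

```text
t 32.00 th 9.1 r 0.0977 x 0.5065 F [-4.3375 -7.8183  3.8952] M [-1.3541  0.6706  0.0681] | T_force 0.815 T_mx -1.354 w 0.0174
```

>>> step_arm:
  slide:
    - [4.0,0,0.9]
    - [4.0,0,1.0]
    - [3.9,0,1.3]
    - [3.9,0,1.3]
  twist: [0,0,0,0]

```text
time: 32.33
position: [0.5064, -0.2334, 0.2405]
tool_rot: [0.708, 0.706, -0.002, 0.002]
ft_force: [-6.4, -6.5, 7.7]
grip_width: 0.018
```

```bash
python3 st.py
```

```text
t 32.33 th 18.9 r 0.0977 x 0.5064 F [-6.4185 -6.4753  7.7072] M [-1.2165  0.8162  0.0401] | T_force 0.842 T_mx -1.217 w 0.0180
```

>>> step_arm:
  slide:
    - [3.8,0,1.6]
    - [3.8,0,1.7]
    - [3.6,0,1.9]
    - [3.6,0,2.0]
  twist: [0,0,0,0]

```text
time: 32.67
position: [0.5062, -0.2178, 0.2334]
tool_rot: [0.708, 0.706, -0.002, 0.001]
ft_force: [-5.5, -3.9, 9.3]
grip_width: 0.0175
```

```bash
python3 st.py
```

```text
t 32.67 th 28.9 r 0.0976 x 0.5062 F [-5.5012 -3.9321  9.2965] M [-0.9036  0.855   0.0428] | T_force 0.775 T_mx -0.904 w 0.0175
```

>>> step_arm:
  slide:
    - [3.4,0,2.3]
    - [3.5,0,2.3]
    - [3.2,0,2.5]
    - [3.2,0,2.6]
  twist: [0,0,0,0]

```text
time: 33.0
position: [0.5061, -0.2035, 0.2236]
tool_rot: [0.708, 0.706, -0.001, 0.001]
ft_force: [-6.8, -1.0, 9.7]
grip_width: 0.0183
```

```bash
python3 st.py
```

```text
t 33.00 th 39.1 r 0.0975 x 0.5061 F [-6.8072 -1.0369  9.7194] M [-0.5416  0.8167  0.0277] | T_force 0.676 T_mx -0.542 w 0.0183
```

>>> step_arm:
  slide:
    - [3.0,0,2.8]
    - [3.0,0,2.9]
    - [2.7,0,3.1]
    - [2.7,0,3.1]
  twist: [0,0,0,0]

```text
time: 33.33
position: [0.5059, -0.191, 0.2115]
tool_rot: [0.708, 0.706, -0.001, -0.0]
ft_force: [-5.9, 0.2, 10.8]
grip_width: 0.0175
```

```bash
python3 st.py
```

```text
t 33.33 th 49.4 r 0.0975 x 0.5059 F [-5.8659  0.2443 10.8117] M [-0.2473  0.6385  0.0526] | T_force 0.784 T_mx -0.247 w 0.0175
```

>>> step_arm:
  slide:
    - [-2.7,0,-3.1]
    - [-2.7,0,-3.1]
    - [-3.0,0,-2.9]
    - [-3.0,0,-2.8]
    - [-3.2,0,-2.6]
    - [-3.2,0,-2.5]
  twist: [0,0,0,0,0,0]

```text
time: 33.83
position: [0.5061, -0.209, 0.2264]
tool_rot: [0.708, 0.706, -0.0, -0.001]
ft_force: [-3.1, 0.9, -3.3]
grip_width: 0.0177
```

```bash
python3 st.py
```

```text
t 33.83 th 35.5 r 0.0963 x 0.5061 F [-3.1426  0.8596 -3.3074] M [0.3408 0.2478 0.1347] | T_force -0.253 T_mx 0.341 w 0.0177
```

>>> step_arm:
  slide:
    - [-3.5,0,-2.3]
    - [-3.4,0,-2.3]
    - [-3.6,0,-2.0]
    - [-3.6,0,-1.9]
  twist: [0,0,0,0]

```text
time: 34.17
position: [0.5062, -0.2239, 0.2349]
tool_rot: [0.708, 0.706, -0.0, -0.001]
ft_force: [-3.5, -0.1, -8.4]
grip_width: 0.0179
```

```bash
python3 st.py
```

```text
t 34.17 th 25.3 r 0.0961 x 0.5062 F [-3.4589 -0.0829 -8.3557] M [0.1365 0.3409 0.088 ] | T_force -0.336 T_mx 0.136 w 0.0179
```

>>> step_arm:
  slide:
    - [-3.8,0,-1.7]
    - [-3.8,0,-1.6]
    - [-3.9,0,-1.3]
    - [-3.9,0,-1.3]
  twist: [0,0,0,0]

```text
time: 34.5
position: [0.5064, -0.239, 0.2409]
tool_rot: [0.708, 0.706, -0.0, -0.001]
ft_force: [-3.1, -0.4, -8.8]
grip_width: 0.0178
```

```bash
python3 st.py
```

```text
t 34.50 th 15.7 r 0.0965 x 0.5064 F [-3.1062 -0.3929 -8.8274] M [0.2483 0.3604 0.0236] | T_force -0.193 T_mx 0.248 w 0.0178
```

>>> step_arm:
  slide:
    - [-4.0,0,-1.0]
    - [-4.0,0,-0.9]
    - [-4.1,0,-0.6]
    - [-4.1,0,-0.6]
  twist: [0,0,0,0]

```text
time: 34.83
position: [0.5066, -0.255, 0.2443]
tool_rot: [0.708, 0.706, 0.0, -0.001]
ft_force: [-4.3, 1.1, -8.0]
grip_width: 0.0178
```

```bash
python3 st.py
```

```text
t 34.83 th 5.9 r 0.0968 x 0.5066 F [-4.2979  1.1159 -8.037 ] M [0.5447 0.53   0.0657] | T_force -0.188 T_mx 0.545 w 0.0178
```

>>> step_arm:
  slide:
    - [-4.1,0,-0.3]
    - [-4.1,0,-0.2]
    - [-4.1,0,0.1]
    - [-4.1,0,0.1]
  twist: [0,0,0,0]

```text
time: 35.17
position: [0.5067, -0.2715, 0.2448]
tool_rot: [0.708, 0.706, 0.0, -0.0]
ft_force: [-2.7, 3.5, -7.1]
grip_width: 0.0176
```

```bash
python3 st.py
```

```text
t 35.17 th -3.8 r 0.0970 x 0.5067 F [-2.6908  3.4766 -7.0593] M [0.7038 0.5194 0.1105] | T_force -0.291 T_mx 0.704 w 0.0176
```

>>> step_arm:
  slide:
    - [-4.1,0,0.5]
    - [-4.1,0,0.4]
    - [-4.05,0,0.8]
    - [-4.05,0,0.8]
  twist: [0,0,0,0]

```text
time: 35.5
position: [0.5068, -0.2874, 0.2424]
tool_rot: [0.708, 0.706, 0.001, -0.001]
ft_force: [-3.1, 4.1, -5.8]
grip_width: 0.0177
```

```bash
python3 st.py
```

```text
t 35.50 th -13.3 r 0.0970 x 0.5068 F [-3.1224  4.0993 -5.7623] M [0.9773 0.446  0.1154] | T_force -0.258 T_mx 0.977 w 0.0177
```

>>> step_arm:
  slide:
    - [-3.95,0,1.2]
    - [-3.95,0,1.2]
    - [-3.85,0,1.5]
    - [-3.85,0,1.5]
  twist: [0,0,0,0]

```text
time: 35.83
position: [0.507, -0.3027, 0.2373]
tool_rot: [0.708, 0.706, 0.001, -0.0]
ft_force: [-3.6, 6.5, -4.8]
grip_width: 0.0178
```

```bash
python3 st.py
```

```text
t 35.83 th -22.9 r 0.0970 x 0.5070 F [-3.5627  6.5336 -4.8369] M [1.1353 0.5766 0.135 ] | T_force -0.401 T_mx 1.135 w 0.0178
```

>>> step_arm:
  slide:
    - [-3.7,0,1.8]
    - [-3.7,0,1.9]
    - [-3.5,0,2.1]
    - [-3.5,0,2.2]
  twist: [0,0,0,0]

```text
time: 36.17
position: [0.5071, -0.3171, 0.2297]
tool_rot: [0.708, 0.706, 0.001, -0.0]
ft_force: [-3.6, 6.5, -1.9]
grip_width: 0.0176
```

```bash
python3 st.py
```

```text
t 36.17 th -32.5 r 0.0969 x 0.5071 F [-3.5571  6.4562 -1.8528] M [1.1557 0.5968 0.1433] | T_force -0.431 T_mx 1.156 w 0.0176
```

>>> step_arm:
  slide:
    - [-3.3,0,2.4]
    - [-3.3,0,2.5]
    - [-3.1,0,2.7]
    - [-3.1,0,2.7]
  twist: [0,0,0,0]

```text
time: 36.5
position: [0.5072, -0.33, 0.2198]
tool_rot: [0.708, 0.706, 0.001, 0.0]
ft_force: [-2.9, 6.1, -0.0]
grip_width: 0.0181
```

```bash
python3 st.py
cat >> fit3.py <<'E'
print('--- with B')
Bd=np.array([[1,9.1,.815,-1.354,-7.82],[1,18.9,.842,-1.2165,-6.475],[1,28.9,.775,-.9036,-3.93],[1,39.1,.676,-.5416,-1.04],[1,49.4,.784,-.2473,.244],
[-1,25.3,-.336,.1365,-.083],[-1,15.7,-.193,.2483,-.393],[-1,5.9,-.188,.5447,1.116],[-1,-3.8,-.291,.7038,3.477],[-1,-13.3,-.258,.9773,4.1],[-1,-22.9,-.401,1.1353,6.53]])
Bd[:,1]+=120
for m in (0,1):
  for b in(0,1):
    go("B",[(0,Bd)],m,b);go("A+B",[(0,A),(0,Bd)],m,b);go("all",[(0,A),(1,O),(1,O2),(0,Bd)],m,b)
E
python3 fit3.py | sed -n '/---/,$p'
```

```text
t 36.50 th -42.2 r 0.0969 x 0.5072 F [-2.8675  6.0701 -0.0102] M [1.2544 0.6525 0.1347] | T_force -0.435 T_mx 1.254 w 0.0181
--- with B
B   [0.266 2.348 0.99  0.527 0.   ] rms 0.059 bottom A=45.5 +- 14.8
A+B   [0.256 2.018 0.504 0.505 0.   ] rms 0.066 bottom A=64.4 +- 4.4
all   [0.245 2.015 0.585 0.505 0.   ] rms 0.062 bottom A=64.5 +- 2.5
B  bias [ 0.3    2.353  1.479  0.527 -0.034] rms 0.058 bottom A=45.2 +- 13.1
A+B  bias [0.26  1.907 0.497 0.505 0.023] rms 0.065 bottom A=70.7 +- 6.3
all  bias [0.247 1.945 0.584 0.505 0.015] rms 0.062 bottom A=68.6 +- 4.9
B mom  [0.249 2.721 0.125 0.196 0.   ] rms 0.121 bottom A=24.1 +- 30.2
A+B mom  [0.247 2.078 0.148 0.257 0.   ] rms 0.136 bottom A=60.9 +- 9.4
all mom  [0.232 2.111 0.148 0.269 0.   ] rms 0.140 bottom A=59.1 +- 6.2
B mom bias [ 0.3    2.661  0.126  0.199 -0.05 ] rms 0.121 bottom A=27.6 +- 74.8
A+B mom bias [0.247 2.065 0.148 0.257 0.003] rms 0.136 bottom A=61.7 +- 13.9
all mom bias [ 0.232  2.131  0.149  0.269 -0.004] rms 0.140 bottom A=57.9 +- 11.9
```

All the fits agree on a bottom near A = 65°, which puts this arm at -55° and orange at +5°. I'll move there, going slightly past and backing off to relax the coupling, then grip harder.

>>> step_arm:
  slide:
    - [-2.8,0,3.0]
    - [-2.8,0,3.0]
    - [-2.5,0,3.2]
    - [-2.6,0,3.2]
    - [-2.3,0,3.4]
    - [-2.3,0,3.5]
    - [0,0,0]
    - [0,0,0]
    - [0,0,0]
  twist: [0,0,0,0,0,0,0,0,0]

```text
time: 37.25
position: [0.5074, -0.3459, 0.2009]
tool_rot: [0.708, 0.706, 0.001, 0.001]
ft_force: [-3.2, 5.3, 0.4]
grip_width: 0.0183
```

```bash
python3 st.py
python3 - <<'E'
from rig import robot
import cv2,numpy as np
from h import *
np.set_printoptions(suppress=True,precision=4)
c=robot.camera("wrist"); cv2.imwrite("pics/wrist7.png",c["color"]); P=cloud(c)
for v in range(20,262,6): print(v,np.median(P[v,272:290],0),c["color"][v,280])
c=robot.camera("scene"); np.savez("scene7.npz",**c); cv2.imwrite("pics/scene7.png",cv2.resize(c["color"][170:340,250:430],None,fx=4,fy=3.5,interpolation=cv2.INTER_CUBIC))
E
```

```text
t 37.25 th -56.8 r 0.0967 x 0.5074 F [-3.2176  5.3465  0.3655] M [0.9849 0.6627 0.1488] | T_force -0.313 T_mx 0.985 w 0.0183
20 [ 0.5079 -0.2351  0.2048] [126 119 111]
26 [ 0.5079 -0.2374  0.2056] [124 116 110]
32 [ 0.5079 -0.2399  0.2071] [130 122 115]
38 [ 0.5079 -0.2421  0.2073] [131 123 117]
44 [ 0.5079 -0.2445  0.2086] [135 126 121]
50 [ 0.5072 -0.2595  0.2652] [ 58 208 255]
56 [ 0.5072 -0.2609  0.2659] [ 84 235 255]
62 [ 0.5072 -0.2621  0.2657] [ 85 235 255]
68 [ 0.5072 -0.2634  0.266 ] [ 84 236 255]
74 [ 0.5072 -0.2646  0.2657] [ 85 235 255]
80 [ 0.5072 -0.2659  0.266 ] [ 84 234 255]
86 [ 0.5072 -0.2672  0.2658] [ 82 234 255]
92 [ 0.5072 -0.2685  0.2658] [ 80 233 255]
98 [ 0.5072 -0.2697  0.2655] [ 71 221 255]
104 [ 0.5072 -0.271   0.2651] [ 45 168 254]
110 [ 0.5073 -0.2722  0.2625] [ 17  66 148]
116 [ 0.5073 -0.2721  0.2338] [ 20  61 138]
122 [ 0.5078 -0.2735  0.2168] [218 211 209]
128 [ 0.5078 -0.2756  0.2162] [253 253 252]
134 [ 0.5079 -0.2779  0.2104] [132 123 119]
140 [ 0.5079 -0.2802  0.2103] [132 124 116]
146 [ 0.5079 -0.2826  0.2096] [124 115 110]
152 [ 0.5079 -0.2851  0.2084] [124 116 111]
158 [ 0.5077 -0.2876  0.2079] [126 119 111]
164 [ 0.5079 -0.2902  0.2067] [123 115 107]
170 [ 0.5079 -0.2929  0.2053] [115 107 102]
176 [ 0.508  -0.2957  0.2037] [114 106 102]
182 [ 0.508  -0.2985  0.2021] [117 109 104]
188 [ 0.508  -0.3015  0.2001] [102  94  89]
194 [ 0.5076 -0.3048  0.1974] [104  97  92]
200 [ 0.5081 -0.3081  0.1949] [99 93 88]
206 [ 0.5081 -0.312   0.1904] [246 242 241]
212 [ 0.5081 -0.3147  0.1919] [254 254 254]
218 [ 0.5081 -0.3179  0.1911] [136 130 129]
224 [ 0.5081 -0.3213  0.1898] [177 177 175]
230 [ 0.5081 -0.3241  0.1911] [179 179 177]
236 [ 0.5081 -0.3266  0.193 ] [179 179 178]
242 [ 0.5081 -0.3292  0.1946] [178 179 178]
248 [ 0.508  -0.3316  0.1964] [27 25 25]
254 [ 0.508  -0.3342  0.1978] [29 26 26]
260 [ 0.508  -0.3368  0.1991] [28 27 26]
```

View pics/wrist7.png

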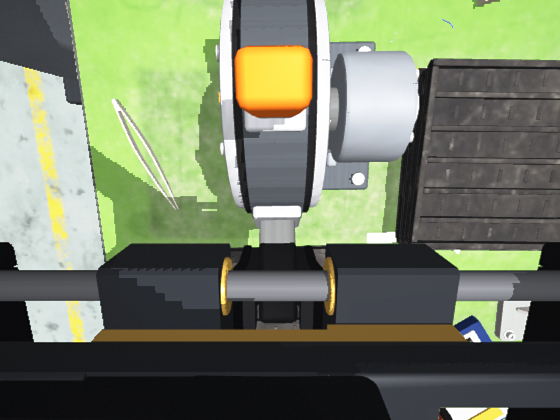

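View pics/scene7.png

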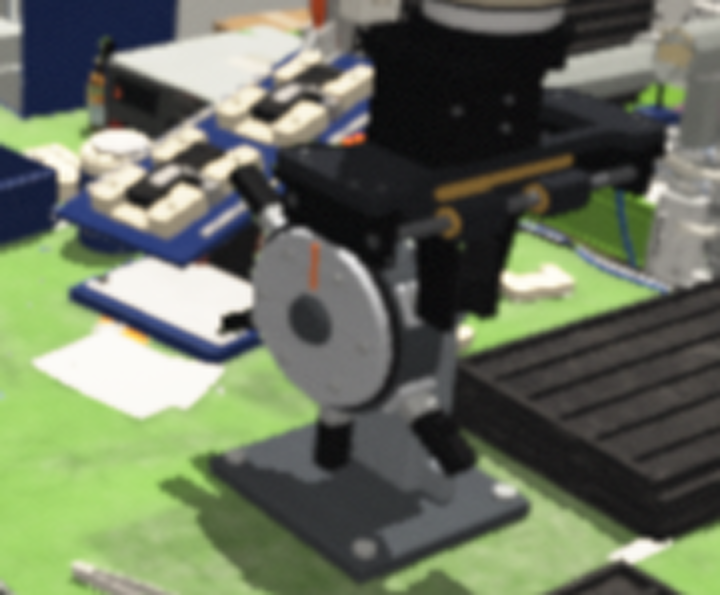

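The wrist view shows the orange arm's flat tip centred at about (275,78), at y = -0.265, so the orange arm is upright. Next I'll check the drum's own orange line in the scene view (zoomed, about (315,265)) by casting rays onto the free-face plane.

Run:
```python
from h import *
c=dict(np.load("scene7.npz")); K=c["camera_matrix"]; Rm=R.from_quat(c["orientation"]).as_matrix(); o=c["origin"]
hsv=cv2.cvtColor(c["color"],cv2.COLOR_BGR2HSV); m=cv2.inRange(hsv,(2,90,90),(18,255,255))
n,l,s,ce=cv2.connectedComponentsWithStats(m)
for xf in (.483,):
 for i in range(1,n):
  if s[i,4]<6: continue
  v,u=np.where(l==i); d=np.stack([(u-K[0,2])/K[0,0],(v-K[1,2])/K[1,1],np.ones(len(u))],-1)@Rm.T
  t=(xf-o[0])/d[:,0]; p=o+d*t[:,None]
  if abs(p[:,1].mean()+.265)<.06 and abs(p[:,2].mean()-.15)<.06:
    pc=p-p.mean(0); w=np.linalg.svd(pc[:,1:])[2][0]; w=w*np.sign(w[1])
    print(s[i],p.mean(0),p.min(0),p.max(0),"line dir",np.degrees(np.arctan2(w[0],w[1])),"radial",np.degrees(np.arctan2(p[:,1].mean()+.265,p[:,2].mean()-.15)))
# drum face hub: dark hub centre by depth
P=cloud(c); k=(abs(P[...,0]-.483)<.006)&(abs(P[...,1]+.265)<.07)&(abs(P[...,2]-.15)<.07)&(c["depth"]>0); q=P[k]; print(len(q),np.percentile(q,[1,50,99],axis=0))
```

```text
[327 240   3  13  24] [ 0.483      -0.2618026   0.18447912] [ 0.483      -0.26473501  0.1700547 ] [ 0.483      -0.25869504  0.19899308] line dir -4.25181968982798 radial 5.298140716208463
1283 [[ 0.47729486 -0.32119458  0.09795797]
 [ 0.4826636  -0.27499583  0.15392099]
 [ 0.48871217 -0.21396712  0.20154953]]
```

```bash
cat >> fit3.py <<'E'
print('=== B offset')
for ob in (-3,-1.5):
  B2=np.vstack([Bd,[[-1,87.5,-.431,1.156,6.456],[-1,77.8,-.435,1.254,6.07]]]); B2[:,1]+=ob
  for m in(0,1):
    for b in(0,1): go("all",[(0,A),(1,O),(1,O2),(0,B2)],m,b)
E
python3 fit3.py | sed -n '/===/,$p'
```

```text
=== B offset
all   [0.245 2.019 0.584 0.505 0.   ] rms 0.062 bottom A=64.3 +- 2.5
all  bias [0.248 1.944 0.584 0.505 0.016] rms 0.061 bottom A=68.6 +- 4.9
all mom  [0.233 2.119 0.148 0.268 0.   ] rms 0.139 bottom A=58.6 +- 6.0
all mom bias [ 0.233  2.146  0.148  0.268 -0.005] rms 0.139 bottom A=57.1 +- 12.1
all   [0.245 2.015 0.585 0.505 0.   ] rms 0.061 bottom A=64.5 +- 2.5
all  bias [0.247 1.943 0.584 0.506 0.016] rms 0.061 bottom A=68.7 +- 4.8
all mom  [0.232 2.116 0.148 0.268 0.   ] rms 0.139 bottom A=58.8 +- 6.0
all mom bias [ 0.232  2.141  0.148  0.269 -0.005] rms 0.139 bottom A=57.3 +- 11.9
```

The drum stands at about 62–63°, against a best estimate of about 64°. I'll relax the coupling slightly, firm the grip and check that everything is at rest.

>>> step_arm:
  slide:
    - [0.9,0,-1.3]
    - [0.9,0,-1.3]
    - [0,0,0]
    - [0,0,0]
  twist: [0,0,0,0]

```text
time: 37.68
position: [0.5074, -0.3446, 0.2032]
tool_rot: [0.708, 0.706, 0.0, 0.001]
ft_force: [-4.0, 4.0, -3.4]
grip_width: 0.0176
```

>>> step_arm:
  slide:
    - [0,0,0]
    - [0,0,0]
    - [0,0,0]
    - [0,0,0]
    - [0,0,0]
    - [0,0,0]
    - [0,0,0]
    - [0,0,0]
    - [0,0,0]
    - [0,0,0]
    - [0,0,0]
    - [0,0,0]
  twist: [0,0,0,0,0,0,0,0,0,0,0,0]
  jaw: 0
  force: 35

```text
time: 38.68
position: [0.5074, -0.3447, 0.203]
tool_rot: [0.708, 0.707, -0.0, 0.001]
ft_force: [-3.1, 4.0, -3.3]
grip_width: 0.0174
```

```bash
python3 st.py
python3 - <<'E'
from rig import robot
from h import *
c=robot.camera("wrist"); cv2.imwrite("pics/wrist8.png",c["color"])
P=cloud(c); m=(orange(c)>0)&(P[...,2]>.2)&(P[...,2]<.28)&(abs(P[...,1]+.265)<.05); q=P[m]; print(np.percentile(q,[3,50,97],axis=0).round(4))
t=robot.camera("top"); cv2.imwrite("pics/top8.png",t["color"]); print(np.abs(robot.get_obs()["joint_velocities"]).max(), robot.get_obs()["time"])
E
```

```text
t 38.68 th -55.4 r 0.0968 x 0.5074 F [-3.1117  4.0011 -3.2577] M [0.5202 0.5772 0.217 ] | T_force 0.040 T_mx 0.520 w 0.0174
[[ 0.4967 -0.27    0.2331]
 [ 0.5049 -0.2688  0.2632]
 [ 0.5145 -0.2556  0.2657]]
0.0022402041729977095 38.7833
```

View pics/wrist8.png

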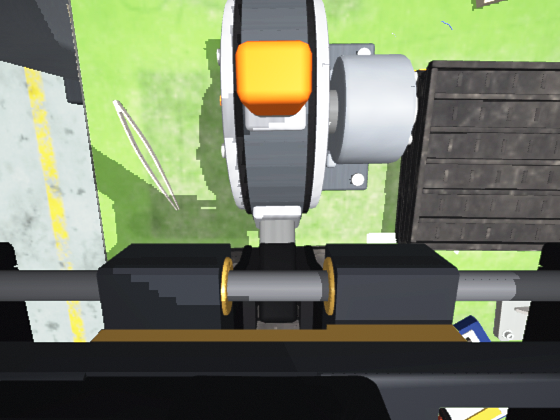

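View pics/top8.png

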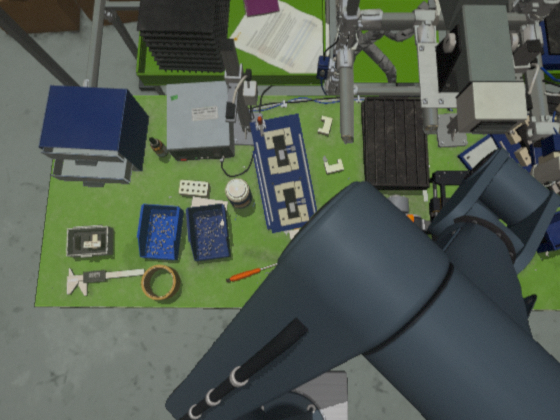

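In the wrist view the jaws still hold the arm, and the orange tip is at about (274,75), 1–2° from upright. In the top view the driver (245,273), tape (159,283), bins and nests are where they started. The tweezers are hidden there, but the wrist view shows them at (145,155), unmoved. Everything is at rest, so I'll hand in.

```bash
python3 -c "
from rig import robot
print(robot.hand_in())"
```

```text
the job is handed in; nothing more can be done
None
```

I handed the job in at about 39 s. One black arm is gripped at 35 N, and the wheel is at rest with my best estimate of the heavy side at the bottom. No verdict was given, so I don't know whether it passed.

**What I did:** I swept the wheel both ways, gripping three neighbouring arms in turn and reading the wrist force. I fitted the readings as bearing drag plus the slug's pull, measured on both sides of the bottom. The bottom comes out with the orange arm about 4° from straight up, towards +y. The fitted pull is about 0.245 N m, within the stated range.

**Last checks:**
- **Position:** the orange arm stood about 1–2° from upright, also towards +y. That puts the heavy side about 2–3° from the best estimate.
- **Rest and grip:** the jaws were closed on the arm (opening 17.4 mm), joint speeds were about zero, and the torque left on the wheel was small.
- **Bystanders:** the driver, tape, bins and nests were at their starting places in the top view. The tweezers were hidden there, but looked unmoved in the wrist view.

**What disagreed:**
- **Single sweeps:** pad friction made them scatter. The separate force fits put the bottom between about 15° on one side and 11° on the other of where the orange arm is upright.
- **Moment readings:** fits that included these were much noisier. Using all the data, they put the bottom about 4–7° to the other side of the best estimate.
- **Drum's orange line:** it was only about 3 pixels wide, so it confirmed the drum angle only to about 5°.

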